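# Gauge two clay sleeves on the leaning pin and lock in the good one

## Robot

A 6-joint arm with a two-finger parallel gripper is mounted at the origin on a cart in front of the work surface, level with it; the furniture and walls round the work are solid. World frame = base frame: x ahead of the robot, y to its left, z up, the work surface at z = 0. Lengths are in m, angles in rad, forces in N, time in s.
With the tool pointing down it reaches from about 0.375 to 0.9 m from the base axis. Payload 3.1 kg.
Tool frame: the origin (TCP) lies between the finger pads; the fingertips stand 25 mm ahead of it and the grasp point (between the pads) lies 6 mm ahead of it; y points along the fingers, x is the direction in which the jaws open and shut, and the axes are right-handed (so a half turn about y gives the same grasp; the last joint's range is limited). The gripper opens to 87 mm and grips with 3 to 60 N. Pads are 19 mm wide; open, the fingers measure 117 mm over their backs; the gripper's body (75 mm by 190 mm) begins 51 mm behind the grasp point.
Start: joints at [0.976, 0.527, 1.433, -0, 1.181, -0.178], TCP at [0.253, 0.571, 0.248] pointing down, gripper open.
Joint ranges: [-3.08, 3.08], [-0.75, 2.2], [0.22, 2.44], [-1.43, 4.57], [0, 2.65], [-2.85, 2.85]. Speed limits (rad/s): [2.79, 2.79, 3.14, 3.14, 3.14, 3.14].

## Interface

Orientations are given as a unit quaternion [x, y, z, w].
In Python, from rig import robot gives the robot as it stands.
- The arm moves only by the tool carry_out, never from a script. Its argument "moves" is a list of rows, each a list of 7 numbers: the opening, from 0 (shut) to 1 (fully open), then the shift along the tool's x, y, z in cm, then the turn, a rotation vector about the tool's x, y, z in rad. In form: [[grip, x, y, z, rx, ry, rz], ...]. A call has 1 to 20 rows; each row is the pose to reach, as a shift and turn from the pose commanded when the call began, along the tool's axes at that moment; what a row does not reach only later rows make up. A row lasts 1/10 s, in which the tool goes at most 50 mm and 8.59 degrees, less where a joint would pass 70% of its speed; a pose out of reach is approached as far as the arm can. A call with a gripper value outside its range is refused whole. The fingers move at their own pace and stop on an object; "force" is the grip in N (left out, the last holds). Time passes only in rows, so rows that repeat a pose let the fingers close. It gives the time, the measured TCP pose, the force and the opening at its end, in the units of the state.
- robot.get_obs(): the state, without advancing time (a new reading comes with each control period).
- robot.camera(name): name is "scene" or "top" or "wrist"; returns the picture (384x512x3 uint8, red, green, blue); there is no depth.
- robot.camera_params(name): a dict with "fx", "fy", "cx", "cy" (pixels), "extrinsics" (4x4, takes a point from camera to world coordinates); the wrist camera has in their place "mount" (4x4, takes a point from camera to tool coordinates, whose origin is the TCP and whose axes are the tool frame's). Camera axes: x right, y down, z forward; pixel columns grow to the right and rows downward; lengths in m; the calibration is good to about 2 mm. The wrist camera is an equidistant fisheye: a pixel r from the principal point sees the ray r / f radians off the axis. A picture is of the moment at which its call begins: read the wrist's pose just before it. camera_params takes no time and is no camera call.
- robot.hand_in(): hands the job in, once; it reports no verdict.
The state is a dict: "time": time; "q": joint angles; "joint_velocities": joint speeds; "joint_torque": joint torques, N m; "position": TCP position; "tool_rot": TCP orientation; "ft_force": force on the tool from outside, world axes, zero at the start; "moment": the same for the moment, N m; "grip_width": finger opening in m.
Only numpy, scipy, OpenCV 4.12 (cv2) and the standard library are available. Lean on these libraries where they do the work, as an engineer would, in place of code of your own. Each camera call takes 0.05 s, during which the arm holds its last target.

## Task

Use the leaning gauge pin to find out which of the two terracotta sleeves fits it: leave the one that slides on fully home, down against the plate, and then swing the keeper bar shut over it until it stops in its catch. Stand the sleeve that jams upright in the small wooden reject tray; do not force a sleeve against the gauge, and do not disturb the glaze jar, the test tile or the small cup.

Things in the scene. Friction and masses are not known exactly. Their poses are not given: they have to be found in the camera images.
- gauge_stand: the fixed gauge stand: wooden foot 140x150x16 mm on the bench carrying the leaning gauge head. Origin under the middle of the foot on the bench; x points from its low front edge to its high rear edge
- gauge_head: the stand's sloping steel plate (88 x 150 mm in x, y) with its pin, 24 mm thick, 62 mm long, the last 10 mm tapering to a 10 mm nose, leaning 35 degrees from vertical to the stand's -x. Origin: the pin's foot on the plate; z along the pin to its tip, y level, x up the slope
- keeper_hinge (a point): point on the keeper's hinge axis (parallel to the pin), at y = +58 mm of the head, 73.5 mm above the plate, at the top of an 18 mm thick post
- catch (a point): the keeper's catch, at y = -47 mm of the head, 77 mm above the plate: a small bracket 24 x 10 mm on a post, top 86 mm above the plate, open to the head's +x
- keeper (a joint): hinge of the keeper bar, rad: 0 = shut in the catch, with the bar lying across the pin along the head's -y; grows to 2.1 as the bar swings open to +x (up the slope), turning about the head's z. Stiff enough to stay where it is left (about 0.07 N m). The bar is 14 mm wide and 8 mm thick, from 73.5 to 81.5 mm above the plate
- keeper_knob (a point): the wooden knob near the free end of the keeper bar, 125 mm from the hinge axis: a 16 mm thick upright cylinder, 30 mm tall, parallel to the pin. This point lies on its axis at mid height, 96.5 mm above the plate (15 mm above the bar)
- sleeve_a: one of two terracotta tubes, alike outside: 44 mm diameter, 70 mm long, 0.12 kg, standing upright on the bench. The bore of one passes the 24 mm pin with 4 mm to spare, that of the other is 3 mm too small and stops on the nose; where they stand does not tell which. Either end may go first. Origin at the tube's middle (35 mm above the bench), z along the tube
- sleeve_b: one of two terracotta tubes, alike outside: 44 mm diameter, 70 mm long, 0.12 kg, standing upright on the bench. The bore of one passes the 24 mm pin with 4 mm to spare, that of the other is 3 mm too small and stops on the nose; where they stand does not tell which. Either end may go first. Origin at the tube's middle (35 mm above the bench), z along the tube
- reject_tray: fixed shallow square tray of light wood, 110x110x22 mm outside, walls and floor 5 mm thick. Origin under its centre on the bench; x and y along its sides
- glaze_jar: bystander: grey glaze jar with screw lid, 65 mm diameter, 91 mm tall. Origin under its centre
- test_tile: bystander: L-shaped glaze test tile, 38x40 mm, 58 mm tall. Origin under its centre
- small_cup: bystander: small unglazed cup, 67 mm diameter, 48 mm tall. Origin under its centre
Things that resemble listed ones, but are neither listed nor needed, are in the scene too. Leave any pink or turquoise look-alike of the sleeve_b alone.

How it is judged:
By the outcome, as a careful person would: the job done as asked, in the order asked, and still so for the second after the job is handed in, with the robot touching nothing.
It also fails if it takes over 72 s, if anything falls off the work surface, if the arm or the gripper's body presses on something with over 40 N, if the wrist force passes 120 N, or if a joint passes its speed limit or range.

## Working session

There is one attempt and no reset: what is moved stays moved. The work goes in short steps, Python scripts to look and compute and a tool call to move; the robot and the scene stay as the last step left them, time stands still between calls to the robot, and variables do not carry over. Pictures are saved under pics/ and viewed, and the job is handed in when it is done.

Besides the shell and the picture viewer there is one more tool, called after "Request:" as name(argument=value, ...) on one line, values as JSON. carry_out: Moves the arm, as the interface text tells. Its arguments: {"type":"object","properties":{"moves":{"type":"array"},"force":{"type":"number"}},"required":["moves"]}

```bash
mkdir -p pics; ls; python3 - <<'E'
from rig import robot
import cv2,json
for n in ["scene","top","wrist"]:
    im=robot.camera(n); cv2.imwrite(f"pics/{n}0.png",im[:,:,::-1])
    p=robot.camera_params(n); print(n,{k:(v.tolist() if hasattr(v,'tolist') else v) for k,v in p.items()})
o=robot.get_obs(); print(o)
E
```

```text
pics
scene {'fx': 483.9043994806221, 'fy': 483.9043994806221, 'cx': 258.0292747430065, 'cy': 188.251028392103, 'extrinsics': [[-0.5051511931221792, -0.48270450209822374, 0.7154150094465065, -0.5988767618849418], [-0.8630276629926297, 0.2802789250089812, -0.4202701239742004, 0.7312650576091843], [0.0023505311567681634, -0.829722898231642, -0.5581705717371396, 1.0076706550311187], [0.0, 0.0, 0.0, 1.0]]}
top {'fx': 446.6506331782506, 'fy': 446.6506331782506, 'cx': 248.94879584462015, 'cy': 188.4078496330744, 'extrinsics': [[0.01912693355346306, -0.9975292072841113, 0.06759912002366598, 0.45182824360696117], [-0.9997219360390627, -0.02001399825624004, -0.01246958203418764, 0.07183991724196911], [0.013791700952004405, -0.06734181827758896, -0.9976346367763693, 1.587116355420321], [0.0, 0.0, 0.0, 1.0]]}
wrist {'fx': 297.3186396354542, 'fy': 297.3186396354542, 'cx': 256.53393655225904, 'cy': 190.01780271787007, 'mount': [[0.9999991441679807, -0.000687595010858067, 0.001113048249321133, -0.00045730469933902285], [-0.0012658228883651171, -0.29345671803039397, 0.9559715227637501, -0.1372598661082537], [-0.00033068976331914574, -0.9559721135346622, -0.2934573372542412, 0.08146920628071858], [0.0, 0.0, 0.0, 1.0]]}
{'time': 0.15, 'q': array([ 9.75519957e-01,  5.28280238e-01,  1.43358148e+00, -2.16285756e-05,
        1.18140014e+00, -1.78512154e-01]), 'joint_velocities': array([ 2.65040893e-04, -8.38468445e-04, -4.81135946e-03, -7.51535527e-05,
       -5.79288368e-04, -2.61257303e-04]), 'joint_torque': array([ 7.51138250e-04, -4.40429771e+01, -1.76841313e+01,  6.33684872e-02,
        5.52075380e-02, -9.45480451e-05]), 'position': array([0.25269789, 0.57108104, 0.24678786]), 'tool_rot': array([ 0.59285582,  0.38520595, -0.38628828, -0.59238478]), 'ft_force': array([-0.25101809, -0.44061144,  0.55314157]), 'moment': array([0.00046162, 0.07718999, 0.04051525]), 'grip_width': 0.08665763677660272}
```

View images.

View pics/scene0.png

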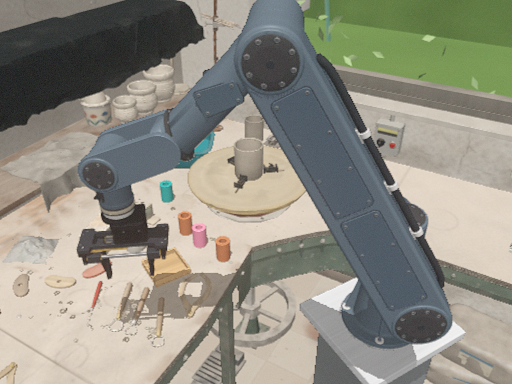

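View pics/top0.png

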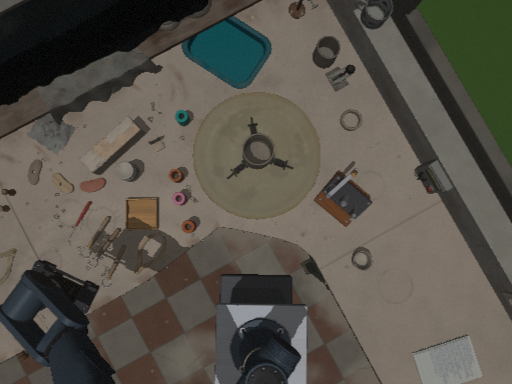

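View pics/wrist0.png

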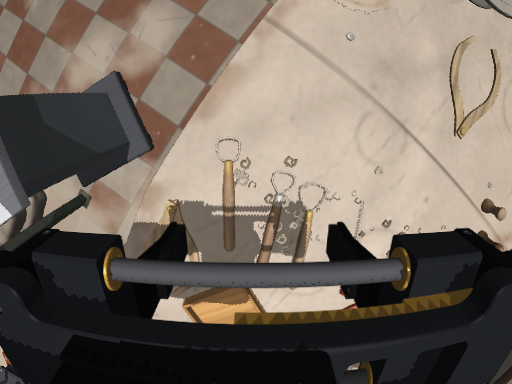

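```bash
cat > h.py <<'E'
import numpy as np,cv2
from rig import robot
from scipy.spatial.transform import Rotation as R
def rays(name,uv,tool=None):
    p=robot.camera_params(name); uv=np.atleast_2d(np.float64(uv))
    x=(uv[:,0]-p['cx'])/p['fx']; y=(uv[:,1]-p['cy'])/p['fy']
    if name=='wrist':
        r=np.hypot(x,y)+1e-12; d=np.c_[np.sin(r)*x/r,np.sin(r)*y/r,np.cos(r)]
        T=tool@np.array(p['mount'])
    else:
        d=np.c_[x,y,np.ones_like(x)]; T=np.array(p['extrinsics'])
    d=d@T[:3,:3].T; d/=np.linalg.norm(d,axis=1)[:,None]
    return T[:3,3],d
def plane(name,uv,z,tool=None):
    o,d=rays(name,uv,tool); return o+d*((z-o[2])/d[:,2])[:,None]
def proj(name,P,tool=None):
    p=robot.camera_params(name); P=np.atleast_2d(P)
    T=tool@np.array(p['mount']) if name=='wrist' else np.array(p['extrinsics'])
    c=(P-T[:3,3])@T[:3,:3]
    if name=='wrist':
        rho=np.hypot(c[:,0],c[:,1])+1e-12; th=np.arctan2(rho,c[:,2])
        return np.c_[p['cx']+p['fx']*th*c[:,0]/rho,p['cy']+p['fy']*th*c[:,1]/rho]
    return np.c_[p['cx']+p['fx']*c[:,0]/c[:,2],p['cy']+p['fy']*c[:,1]/c[:,2]]
def tool(o=None):
    o=o or robot.get_obs(); T=np.eye(4); T[:3,:3]=R.from_quat(o['tool_rot']).as_matrix(); T[:3,3]=o['position']; return T
def crop(im,x0,y0,x1,y1,k,fn):
    cv2.imwrite(fn,cv2.resize(im[y0:y1,x0:x1,::-1],None,fx=k,fy=k,interpolation=cv2.INTER_CUBIC))
E
python3 - <<'E'
from h import *
print(tool().round(3))
im=cv2.imread('pics/top0.png')[:,:,::-1]
crop(im,290,20,420,220,3,'pics/t_st.png')
crop(im,70,90,260,260,4,'pics/t_l.png')
for uv,z in [((175,174),.07),((188,226),.07),((180,198),.07),((182,117),.07),((142,212),.02),((343,195),.05),((125,171),.05),((327,50),.05),((338,76),.05)]:
    print(uv,plane('top',uv,z).round(3))
E
```

```text
[[ 0.405 -0.001 -0.914  0.253]
 [ 0.914 -0.001  0.405  0.571]
 [-0.002 -1.     0.     0.247]
 [ 0.     0.     0.     1.   ]]
(175, 174) [[0.599 0.306 0.07 ]]
(188, 226) [[0.423 0.256 0.07 ]]
(180, 198) [[0.517 0.286 0.07 ]]
(182, 117) [[0.796 0.288 0.07 ]]
(142, 212) [[0.468 0.424 0.02 ]]
(343, 195) [[ 0.54  -0.273  0.05 ]]
(125, 171) [[0.608 0.481 0.05 ]]
(327, 50) [[ 1.051 -0.214  0.05 ]]
(338, 76) [[ 0.959 -0.253  0.05 ]]
```

View pics/t_st.png

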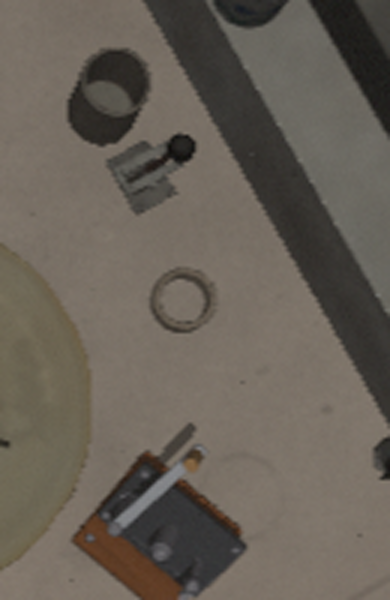

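View pics/t_l.png

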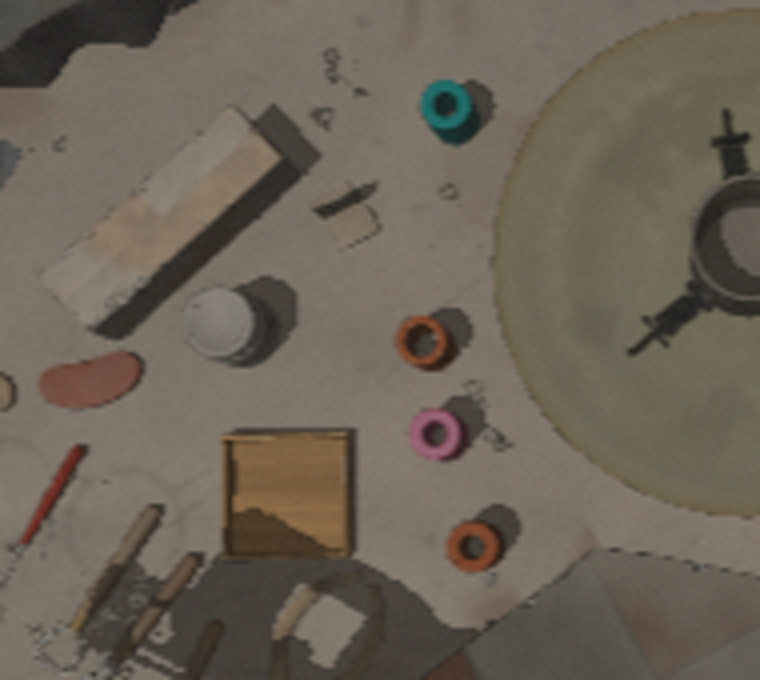

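```bash
python3 - <<'E'
from h import *
im=cv2.imread('pics/top0.png'); hsv=cv2.cvtColor(im,cv2.COLOR_BGR2HSV)
m=((hsv[...,0]<14)&(hsv[...,1]>120)&(hsv[...,2]>70)).astype(np.uint8)
n,l,s,c=cv2.connectedComponentsWithStats(m)
for i in range(1,n):
    if s[i][4]>40: print(s[i],c[i],plane('top',c[i],.06).round(3))
im=cv2.imread('pics/scene0.png'); hsv=cv2.cvtColor(im,cv2.COLOR_BGR2HSV)
crop(im[:,:,::-1],130,170,270,290,5,'pics/s_l.png')
im=cv2.imread('pics/top0.png');crop(im[:,:,::-1],160,160,205,240,10,'pics/t_s.png')
E
```

```text
[169 169  13  13  73] [175.21917808 174.7260274 ] [[0.597 0.306 0.06 ]]
[315 192  36  34 420] [333.02142857 208.53333333] [[ 0.492 -0.237  0.06 ]]
[ 76 202  14  24  59] [ 83.05084746 212.50847458] [[0.462 0.615 0.06 ]]
[182 221  13  12  94] [188.0212766  226.36170213] [[0.422 0.257 0.06 ]]
```

View pics/t_s.png

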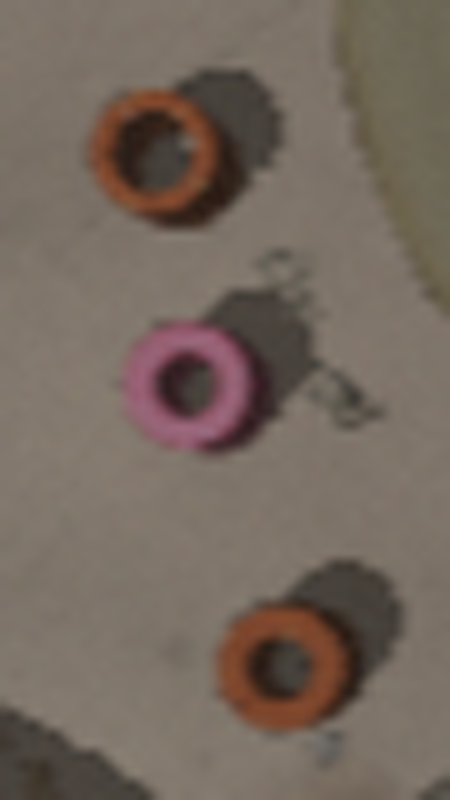

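View pics/s_l.png

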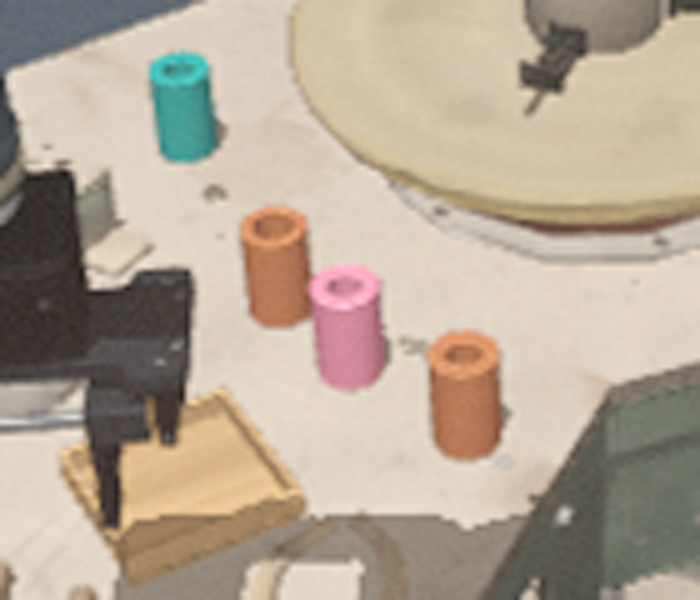

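Request:
carry_out(moves=[[1,-2.5,0,-10,0,0,0],[1,-5,0,-20,0,0,0],[1,-7.5,0,-30,0,0,0],[1,-10,0,-38,0,0,0],[1,-10.3,0,-42.2,0,0,0],[1,-10.3,0,-42.2,0,0,0],[1,-10.3,0,-42.2,0,0,0],[1,-10.3,0,-42.2,0,0,0],[1,-10.3,0,-42.2,0,0,0],[1,-10.3,0,-42.2,0,0,0],[1,-10.3,0,-42.2,0,0,0],[1,-10.3,0,-42.2,0,0,0]], force=15)

```text
time: 1.35
position: [0.5958, 0.3071, 0.2471]
tool_rot: [-0.592, -0.385, 0.387, 0.593]
ft_force: [-0.6, 0.7, 0.2]
grip_width: 0.0869
```

```bash
python3 - <<'E'
from h import *
o=robot.get_obs();T=tool(o);print(o['time'],T.round(4),o['q'].round(3))
im=robot.camera('wrist');cv2.imwrite('pics/w1.png',im[:,:,::-1])
im=robot.camera('top');cv2.imwrite('pics/t1.png',im[:,:,::-1])
im=robot.camera('scene');cv2.imwrite('pics/s1.png',im[:,:,::-1])
np.save('T1.npy',T)
E
```

```text
1.35 [[ 4.040e-01 -1.800e-03 -9.147e-01  5.958e-01]
 [ 9.147e-01  0.000e+00  4.040e-01  3.071e-01]
 [-7.000e-04 -1.000e+00  1.700e-03  2.471e-01]
 [ 0.000e+00  0.000e+00  0.000e+00  1.000e+00]] [ 3.090e-01  5.910e-01  1.309e+00  1.000e-03  1.243e+00 -8.460e-01]
```

View pics/w1.png

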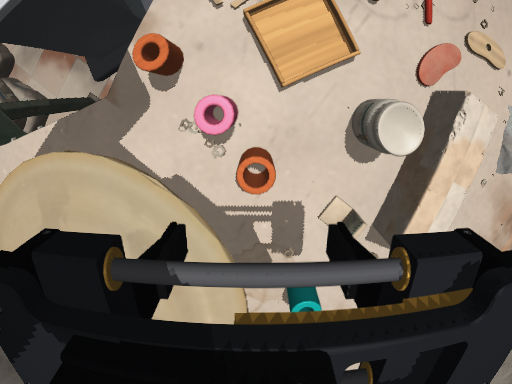

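View pics/s1.png

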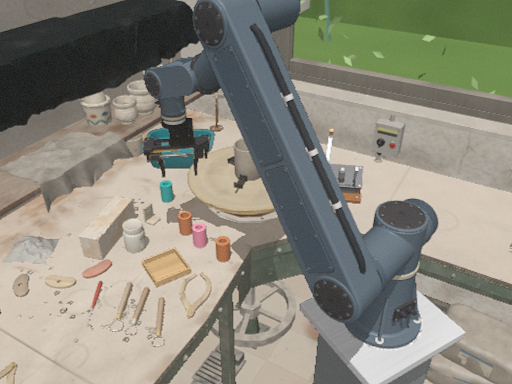

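```bash
python3 - <<'E'
from h import *
T=np.load('T1.npy')
im=cv2.imread('pics/w1.png'); crop(im[:,:,::-1],130,30,290,210,4,'pics/w1c.png')
im=cv2.imread('pics/s1.png'); crop(im[:,:,::-1],300,120,400,220,6,'pics/s1c.png')
im=cv2.imread('pics/t1.png'); crop(im[:,:,::-1],305,150,385,240,7,'pics/t1c.png')
E
```

```text
(no output)
```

View pics/w1c.png

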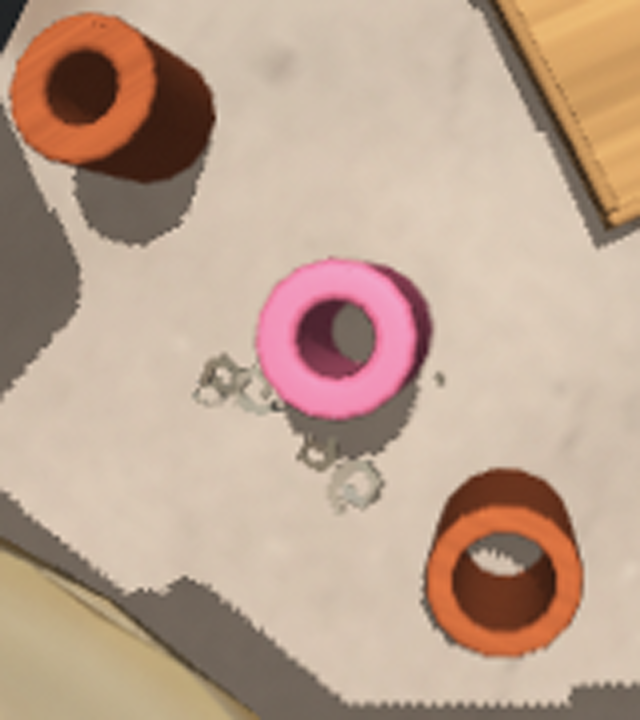

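View pics/s1c.png

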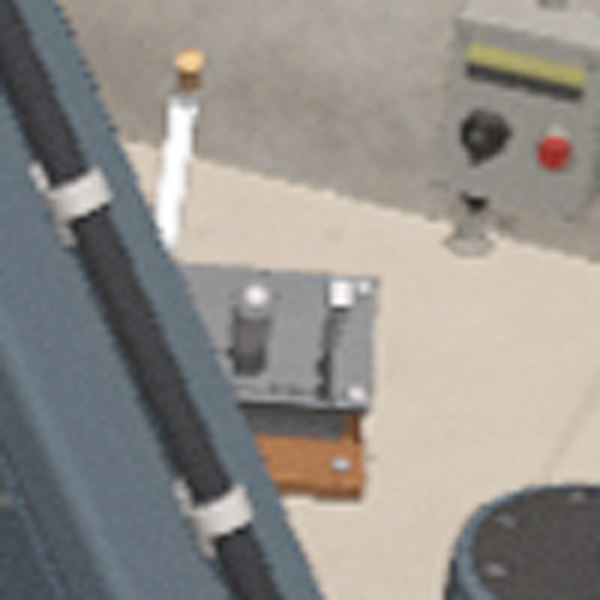

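View pics/t1c.png

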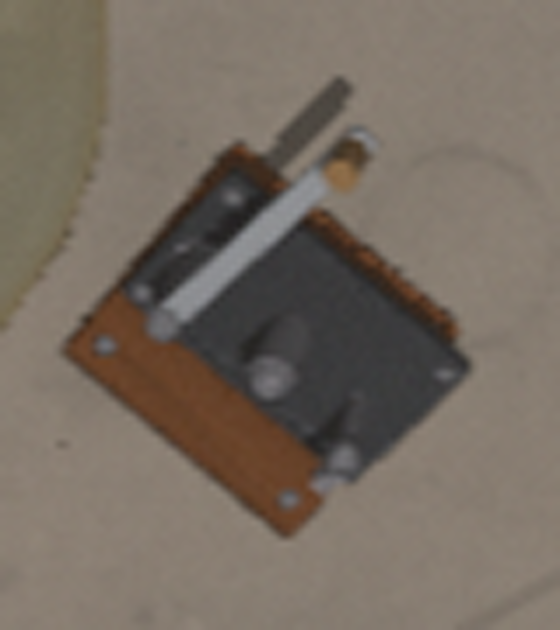

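```bash
python3 - <<'E'
from h import *
T=np.load('T1.npy')
f=lambda x,y:(130+(x+.5)/4-.5,30+(y+.5)/4-.5)
for n,p in [('A',(504.5,580)),('B',(83,88)),('pink',(337,338))]:
    P=plane('wrist',f(*p),.07,T)[0]; d=P-T[:3,3]; print(n,f(*p),P.round(4),'tool cm',(100*d@T[:3,:3]).round(2), 'pred top px',proj('top',P))
# check A base: front outline etc
print(proj('wrist',[[.6,.306,0]],T))
# tray corners top image
print('top A',plane('top',(175.05,174.65),.07).round(4),'B',plane('top',(188.05,226.3),.07).round(4))
# stand foot corners in top: crop 305,150 x7
g=lambda x,y:(305+(x+.5)/7-.5,150+(y+.5)/7-.5)
for n,p,z in [('front L',(65,350),.016),('front R',(290,537),.016),('rear R?',(460,325),.016),('rearL',(237,145),.016)]:
    print(n,plane('top',g(*p),z).round(4))
E
```

```text
A (255.75, 174.625) [0.5928 0.3073 0.07  ] tool cm [-0.09 17.71  0.25] pred top px [[174.43146451 175.71561719]]
B (150.375, 51.625) [0.42   0.2593 0.07  ] tool cm [-11.46  17.75  14.12] pred top px [[187.09518507 226.92307814]]
pink (213.875, 114.125) [0.5145 0.2937 0.07  ] tool cm [-4.5  17.73  6.86] pred top px [[177.75106404 198.78220533]]
[[257.16047452 167.02677819]]
top A [[0.5965 0.3053 0.07  ]] B [[0.4222 0.2562 0.07  ]]
front L [[ 0.5234 -0.1775  0.016 ]]
front R [[ 0.4317 -0.2916  0.016 ]]
rear R? [[ 0.54   -0.3772  0.016 ]]
rearL [[ 0.629  -0.2638  0.016 ]]
```

```bash
python3 - <<'E'
from h import *
for h in (.03,.05,.07,.09,.11):
    c=plane('top',(256.5,155.5),h)[0]; l=plane('top',(193,155.5),h)[0]; 
    a=np.linspace(0,6.28,200); r=np.linalg.norm(c-l)
    P=proj('scene',np.c_[c[0]+r*np.cos(a),c[1]+r*np.sin(a),0*a+h])
    print(h,c.round(3),round(r,3),P.min(0).round(1),P.max(0).round(1))
E
```

```text
0.03 [0.674 0.028 0.03 ] 0.223 [185.5 157.1] [309.2 226.6]
0.05 [0.671 0.029 0.05 ] 0.22 [186.  153.5] [309.1 221.7]
0.07 [0.668 0.029 0.07 ] 0.217 [186.5 149.8] [308.9 216.7]
0.09 [0.665 0.03  0.09 ] 0.214 [187.1 146. ] [308.8 211.6]
0.11 [0.662 0.03  0.11 ] 0.211 [187.6 142.2] [308.7 206.5]
```

```bash
python3 - <<'E'
from h import *
im=cv2.imread('pics/s1.png'); crop(im[:,:,::-1],170,110,330,230,5,'pics/s1d.png')
E
```

```text
(no output)
```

View pics/s1d.png

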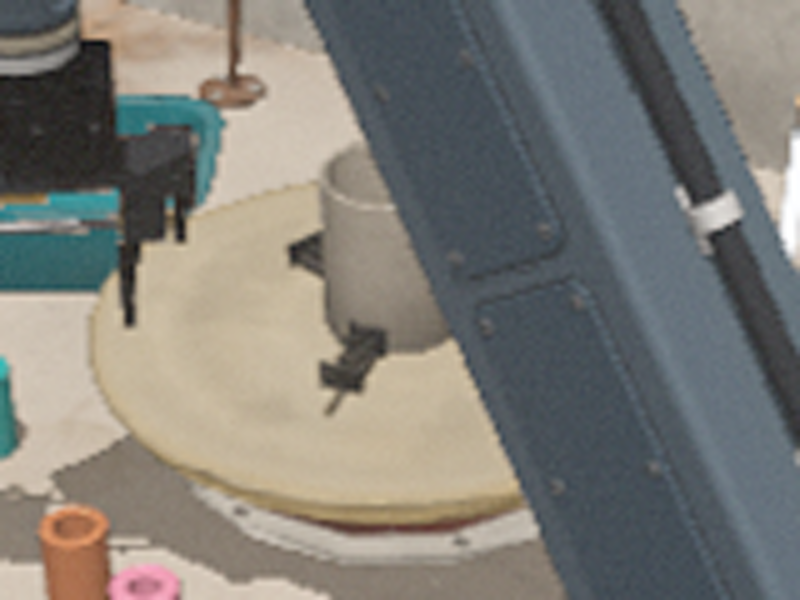

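Request:
carry_out(moves=[[0.7,-0.1,4,0.2,0,0,0],[0.7,-0.1,8,0.2,0,0,0],[0.7,-0.1,12,0.2,0,0,0],[0.7,-0.1,15,0.2,0,0,0],[0.7,-0.1,17,0.2,0,0,0],[0.7,-0.1,18.4,0.2,0,0,0],[0.7,-0.1,18.4,0.2,0,0,0],[0.7,-0.1,18.4,0.2,0,0,0],[0.3,-0.1,18.4,0.2,0,0,0],[0.3,-0.1,18.4,0.2,0,0,0],[0.3,-0.1,18.4,0.2,0,0,0],[0.3,-0.1,18.4,0.2,0,0,0],[0.3,-0.1,18.4,0.2,0,0,0]], force=15)

```text
time: 2.8
position: [0.5955, 0.3065, 0.0647]
tool_rot: [0.593, 0.386, -0.385, -0.592]
ft_force: [-0.0, -0.1, 5.8]
grip_width: 0.0442
```

```bash
cat >> h.py <<'E'
def tri(l):
    A=np.zeros((3,3));b=np.zeros(3)
    for o,d in l:
        M=np.eye(3)-np.outer(d,d);A+=M;b+=M@o
    P=np.linalg.solve(A,b); return P,[round(1000*np.linalg.norm((np.eye(3)-np.outer(d,d))@(P-o)),1) for o,d in l]
def r1(*a):
    o,d=rays(*a);return o,d[0]
E
python3 - <<'E'
from h import *
g=lambda x,y:(305+(x+.5)/7-.5,150+(y+.5)/7-.5)
s=lambda x,y:(300+(x+.5)/6-.5,120+(y+.5)/6-.5)
for n,a,b in [('tip',(268,378),(255,295)),('catch',(343,456),(341,292)),('knob',(343,165),(188,65)),('fixR corner? plate rear right',(468,365),(376,277)),('screw rear R',(444,375),(364,288)),('foot frontR',(290,537),(360,490)),('footscrew',(289,499),(341,463))]:
    print(n,tri([r1('top',g(*a)),r1('scene',s(*b))]))
E
```

```text
tip (array([ 0.50668655, -0.25990215,  0.11244118]), [np.float64(1.7), np.float64(1.7)])
catch (array([ 0.47035457, -0.2928465 ,  0.12362005]), [np.float64(1.7), np.float64(1.7)])
knob (array([ 0.59706723, -0.26820351,  0.22112696]), [np.float64(1.7), np.float64(1.7)])
fixR corner? plate rear right (array([ 0.51531027, -0.36218899,  0.08898098]), [np.float64(2.4), np.float64(2.4)])
screw rear R (array([ 0.51085384, -0.35037826,  0.08722416]), [np.float64(1.5), np.float64(1.5)])
foot frontR (array([ 0.43136288, -0.29413081,  0.00599109]), [np.float64(0.3), np.float64(0.3)])
footscrew (array([ 0.44988509, -0.29236365,  0.01490803]), [np.float64(1.4), np.float64(1.4)])
```

Request:
carry_out(moves=[[0.3,0,-2,0,0,0,0],[0.3,0,-6,0,0,0,0],[0.3,0,-11,0,0,0,0],[0.3,0,-16,0,0,0,0],[0.3,0,-21,0,0,0,0],[0.3,0,-26,0,0,0,0],[0.3,0,-27,0,0,0,0],[0.3,0,-27,0,0,0,0]])

```text
time: 3.6
position: [0.5957, 0.3067, 0.3361]
tool_rot: [0.593, 0.388, -0.384, -0.592]
ft_force: [0.2, 0.2, -2.1]
grip_width: 0.0439
```

```bash
python3 - <<'E'
from h import *
o=robot.get_obs();T=tool(o);print(o['time'],T.round(4),o['q'].round(3),o['ft_force'],o['grip_width'])
im=robot.camera('wrist');cv2.imwrite('pics/w2.png',im[:,:,::-1])
im=robot.camera('scene');cv2.imwrite('pics/s2.png',im[:,:,::-1])
E
```

```text
3.6 [[ 0.4048  0.005  -0.9144  0.5957]
 [ 0.9144  0.0016  0.4048  0.3067]
 [ 0.0035 -1.     -0.0039  0.3361]
 [ 0.      0.      0.      1.    ]] [ 0.309  0.513  1.205  0.     1.419 -0.845] [ 0.18792624  0.18331753 -2.08880159] 0.043922167461839606
```

View pics/w2.png

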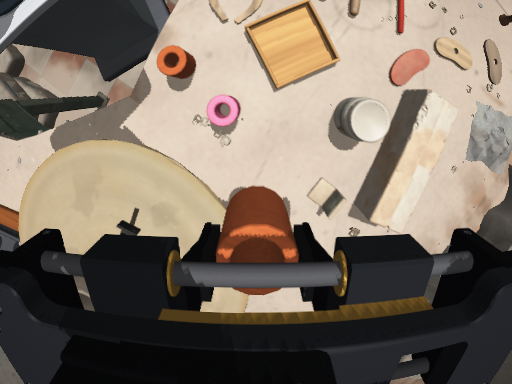

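View pics/s2.png

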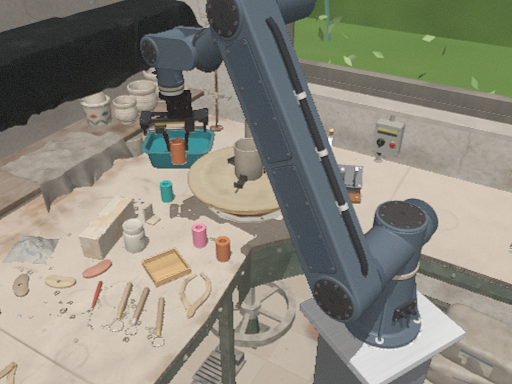

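```bash
cat >> h.py <<'E'
def head(az,foot,tilt=np.radians(35)):
    xh=np.array([np.cos(az),np.sin(az),0]); z=np.array([0,0,1.])
    H=np.eye(4);H[:3,2]=np.cos(tilt)*z-np.sin(tilt)*xh;H[:3,0]=np.cos(tilt)*xh+np.sin(tilt)*z;H[:3,1]=np.cross(H[:3,2],H[:3,0]);H[:3,3]=foot;return H
def toolR(H): return np.c_[H[:3,0],-H[:3,2],H[:3,1]]
def delta(T,Rt,pt):
    d=T[:3,:3].T@(np.array(pt)-T[:3,3])*100; r=R.from_matrix(T[:3,:3].T@Rt).as_rotvec(); return d.round(2),r.round(3),round(np.degrees(np.linalg.norm(r)),1)
E
python3 - <<'E'
from h import *
T=tool();H=head(np.radians(-38.7),[.535,-.282,.061])
pt=H[:3,3]+H[:3,2]*.18-H[:3,1]*.05
print(pt,delta(T,toolR(H),pt))
E
```

```text
[ 0.4231633  -0.25646912  0.20844737] (array([-58.3 ,  12.43,  -7.21]), array([-0.556,  1.766, -0.433]), np.float64(108.9))
```

Request:
carry_out(moves=[[0.3,-3,0,-0.4,-0.037,0.118,-0.029],[0.3,-7,0,-0.9,-0.074,0.235,-0.058],[0.3,-11,0,-1.4,-0.111,0.353,-0.087],[0.3,-15.5,0,-1.9,-0.148,0.471,-0.115],[0.3,-20,0,-2.5,-0.185,0.589,-0.144],[0.3,-24.5,0,-3,-0.222,0.706,-0.173],[0.3,-29,0,-3.6,-0.259,0.824,-0.202],[0.3,-33.5,0,-4.2,-0.297,0.942,-0.231],[0.3,-38,0,-4.7,-0.334,1.06,-0.26],[0.3,-42.5,0,-5.2,-0.371,1.177,-0.289],[0.3,-47,1,-5.8,-0.408,1.295,-0.318],[0.3,-51,3,-6.3,-0.445,1.413,-0.346],[0.3,-54.5,5,-6.7,-0.482,1.53,-0.375],[0.3,-57,7,-7,-0.519,1.648,-0.404],[0.3,-58.3,9,-7.2,-0.556,1.766,-0.433],[0.3,-58.3,10,-7.2,-0.556,1.766,-0.433],[0.3,-58.3,10,-7.2,-0.556,1.766,-0.433],[0.3,-58.3,10,-7.2,-0.556,1.766,-0.433],[0.3,-58.3,10,-7.2,-0.556,1.766,-0.433]])

```text
time: 5.6
position: [0.4248, -0.2556, 0.2335]
tool_rot: [0.706, -0.022, 0.425, -0.567]
ft_force: [-0.6, -0.5, -0.7]
grip_width: 0.0436
```

```bash
python3 - <<'E'
from h import *
o=robot.get_obs();T=tool(o);print(o['time'],T.round(4),o['q'].round(3),o['ft_force'],o['grip_width'])
im=robot.camera('wrist');cv2.imwrite('pics/w3.png',im[:,:,::-1]);np.save('T3.npy',T)
im=robot.camera('scene');cv2.imwrite('pics/s3.png',im[:,:,::-1])
E
```

```text
5.6 [[ 0.6379  0.4505  0.6246  0.4248]
 [-0.5126 -0.3569  0.7809 -0.2556]
 [ 0.5747 -0.8183  0.0033  0.2335]
 [ 0.      0.      0.      1.    ]] [-0.817  0.277  2.187  0.876  0.109 -0.988] [-0.61593355 -0.47988367 -0.67963008] 0.04356042379051757
```

View pics/w3.png

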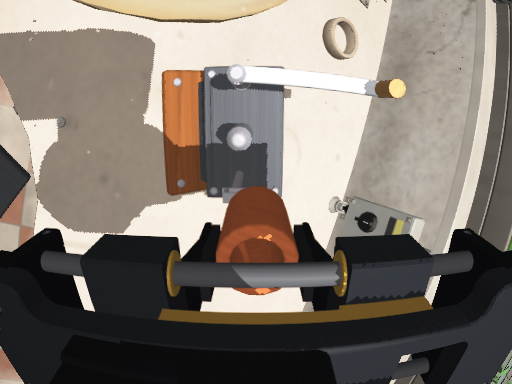

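View pics/s3.png

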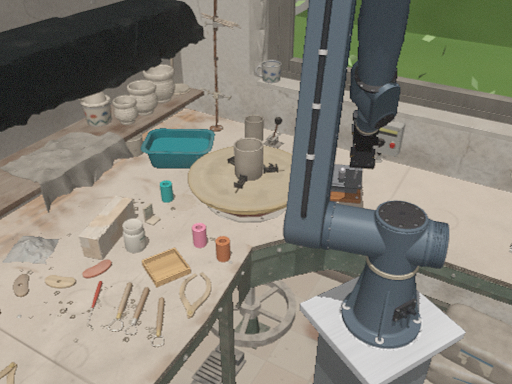

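```bash
python3 - <<'E'
from h import *
im=cv2.imread('pics/w3.png'); crop(im[:,:,::-1],155,55,305,205,5,'pics/w3c.png')
T=np.load('T3.npy');H=head(np.radians(-38.7),[.535,-.282,.061])
w=lambda p:H[:3,:3]@np.array(p)+H[:3,3]
for n,p in [('tip',(0,0,.062)),('foot',(0,0,0)),('hinge',(0,.058,.0815)),('catch',(0,-.047,.086)),('c1',(.044,.075,0)),('c2',(-.044,.075,0)),('c3',(-.044,-.075,0)),('c4',(.044,-.075,0))]:
    q=proj('wrist',w(p),T)[0]; print(n,q.round(1),((q-[155,55]+.5)*5-.5).round(0))
E
```

```text
tip [240.7 136.6] [430. 410.]
foot [243.5 130.4] [444. 379.]
hinge [239.   72.2] [422.  88.]
catch [240.1 192.5] [428. 690.]
c1 [282.5  64.9] [640.  51.]
c2 [204.  66.] [247.  57.]
c3 [207.7 193.6] [266. 695.]
c4 [281.1 193.4] [632. 694.]
```

View pics/w3c.png

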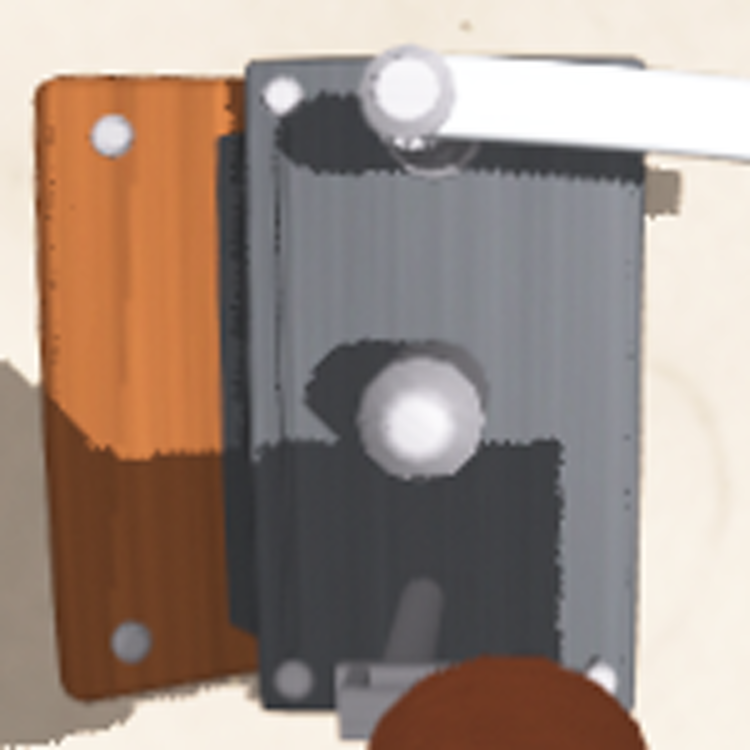

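```bash
cat > fit.py <<'E'
from h import *
from scipy.optimize import least_squares
T=np.load('T3.npy')
obs=[((0,0,.062),(418,426)),((0,.058,.0815),(408,88)),((.044,.075,0),(643,58)),((-.044,.075,0),(247,60)),((-.044,-.075,0),(262,708)),((.044,-.075,0),(633,710))]
isp=[0,0,1,1,1,1]
uv=np.array([[155+(a+.5)/5-.5,55+(b+.5)/5-.5] for _,(a,b) in obs]);P=np.array([p for p,_ in obs])
def f(v,full=False):
    H=head(v[0],v[1:4]); Q=P.copy(); Q[:,0]+=np.array(isp)*v[4]
    return (proj('wrist',Q@H[:3,:3].T+H[:3,3],T)-uv).ravel()
s=least_squares(f,[np.radians(-38.7),.535,-.282,.061,0])
print(np.degrees(s.x[0]),s.x.round(4)); print((s.fun.reshape(-1,2)).round(2))
np.save('fit3.npy',s.x)
E
python3 fit.py
```

```text
-39.11000380429414 [-0.6826  0.5298 -0.2799  0.065   0.0024]
[[-0.2  -0.9 ]
 [ 0.19  0.88]
 [ 0.42 -0.27]
 [-0.32 -0.02]
 [-0.24  0.2 ]
 [ 0.13  0.07]]
```

```bash
python3 - <<'E'
from h import *
I=np.eye(4)
for off in (-.002,0,.002):
    a=np.linspace(0,2*np.pi,400)
    for y in (.0647,.0647-.07):
        P=proj('wrist',np.c_[.022*np.cos(a),0*a+y,off+.022*np.sin(a)],I); print(off,y,P.min(0).round(1),P.max(0).round(1))
for n in 'w2','w3':
    im=cv2.imread(f'pics/{n}.png'); crop(im[:,:,::-1],200,170,310,310,5,f'pics/{n}s.png')
E
```

```text
-0.002 0.0647 [227.3 187.8] [287.1 243.2]
-0.002 -0.005300000000000013 [215.2 228.7] [299.7 300.1]
0 0.0647 [227.2 185.1] [287.2 240.9]
0 -0.005300000000000013 [214.9 225. ] [300.  297.3]
0.002 0.0647 [227.1 182.3] [287.3 238.5]
0.002 -0.005300000000000013 [214.7 221.2] [300.2 294.5]
```

View pics/w3s.png

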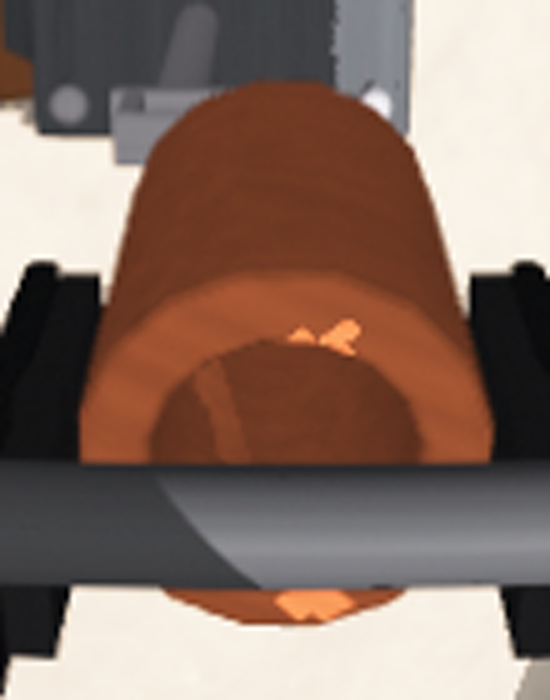

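```bash
python3 - <<'E'
from h import *
o=robot.get_obs();T=tool(o);print(o['time'],T[:3,3].round(4),o['joint_velocities'].round(4))
v=np.load('fit3.npy');H=head(v[0],v[1:4]);print(H.round(4))
for s in (.08,.055,0):
    print(s,delta(T,toolR(H),H[:3,3]+H[:3,2]*(s+.0647)-H[:3,1]*.0005))
E
```

```text
5.7 [ 0.425  -0.2558  0.2341] [ 0.0007 -0.0061 -0.0021  0.0135  0.0003 -0.0101]
[[ 0.6356  0.6308 -0.4451  0.5298]
 [-0.5167  0.7759  0.3618 -0.2799]
 [ 0.5736 -0.      0.8192  0.065 ]
 [ 0.      0.      0.      1.    ]]
0.08 (array([-1.79,  4.95,  4.65]), array([-0.007,  0.005,  0.003]), np.float64(0.5))
0.055 (array([-1.8 ,  7.45,  4.64]), array([-0.007,  0.005,  0.003]), np.float64(0.5))
0 (array([-1.81, 12.95,  4.6 ]), array([-0.007,  0.005,  0.003]), np.float64(0.5))
```

Request:
carry_out(moves=[[0.3,-0.6,1,1.5,0,0,0],[0.3,-1.2,2.5,3,-0.007,0.005,0.003],[0.3,-1.8,4,4.2,-0.007,0.005,0.003],[0.3,-1.8,4.9,4.65,-0.007,0.005,0.003],[0.3,-1.8,4.9,4.65,-0.007,0.005,0.003],[0.3,-1.8,4.9,4.65,-0.007,0.005,0.003],[0.3,-1.8,4.9,4.65,-0.007,0.005,0.003]])

```text
time: 6.4
position: [0.4681, -0.2317, 0.1953]
tool_rot: [0.705, -0.03, 0.422, -0.57]
ft_force: [0.2, -0.1, -0.8]
grip_width: 0.0436
```

```bash
python3 - <<'E'
from h import *
o=robot.get_obs();T=tool(o);print(o['time'],T[:3,3].round(4),o['joint_velocities'].round(4),o['q'].round(3),o['ft_force'])
v=np.load('fit3.npy');H=head(v[0],v[1:4])
print(delta(T,toolR(H),H[:3,3]+H[:3,2]*(.0647)-H[:3,1]*.0005))
im=robot.camera('wrist');cv2.imwrite('pics/w4.png',im[:,:,::-1]);np.save('T4.npy',T)
crop(im,130,0,400,240,3,'pics/w4c.png')
im=robot.camera('scene');crop(im,310,120,410,220,6,'pics/s4.png')
im=robot.camera('top');crop(im,290,140,400,250,6,'pics/t4.png')
E
```

```text
6.4 [ 0.4681 -0.2317  0.1953] [-0.0025 -0.0028  0.0021  0.3983 -0.0006 -0.4004] [-6.740e-01  3.990e-01  2.148e+00  1.590e+00  1.000e-03 -1.583e+00] [ 0.15444138 -0.05586005 -0.79048839]
(array([-0.92,  8.71,  0.05]), array([-0.005, -0.   , -0.016]), np.float64(1.0))
```

View pics/w4c.png

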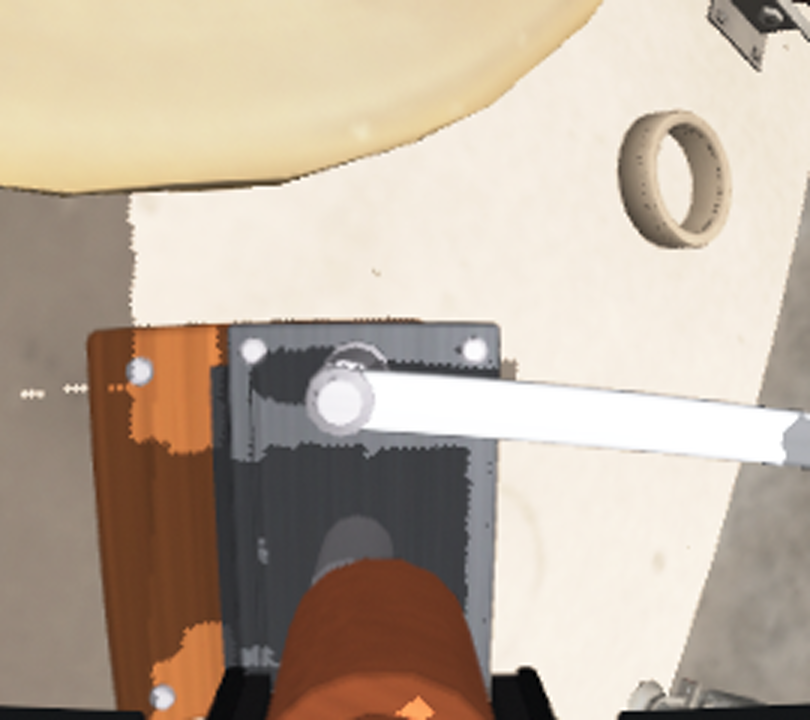

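View pics/s4.png

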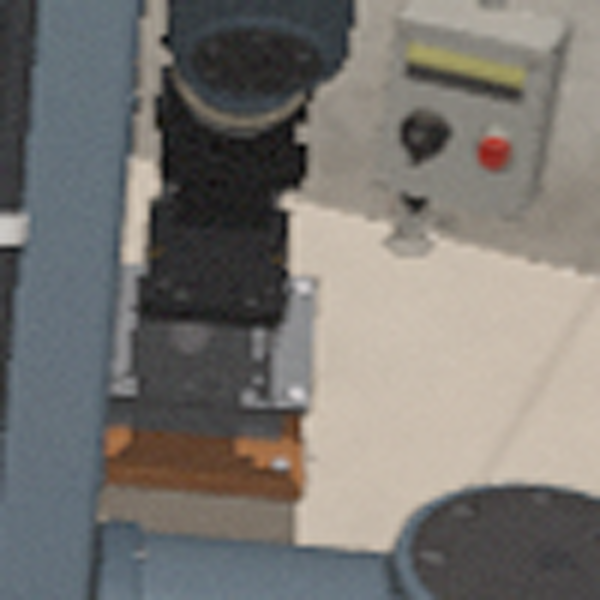

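View pics/t4.png

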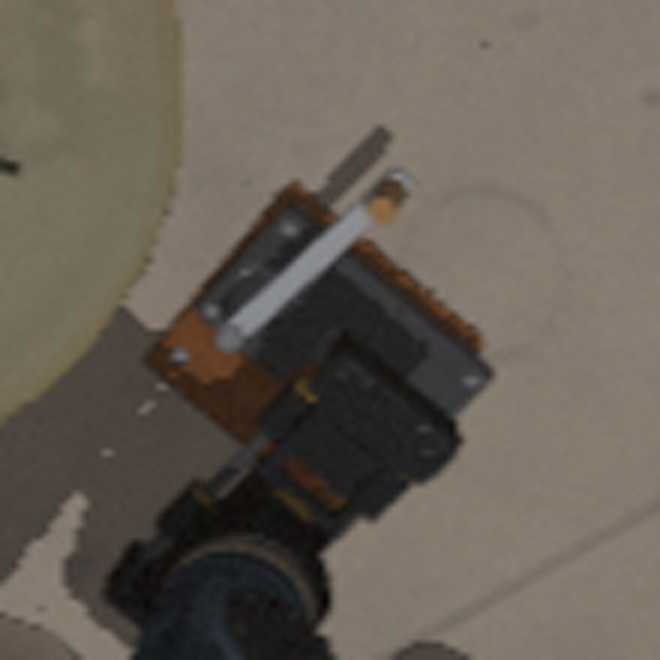

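```bash
cat > kin.py <<'E'
from h import *
from scipy.optimize import least_squares
def Rz(a): return R.from_euler('z',a).as_matrix()
def Ry(a): return R.from_euler('y',a).as_matrix()
def fkR(q):
    L=Rz(q[0])@Ry(q[1]+q[2])@Rz(q[3])@Ry(q[4])@Rz(q[5]); return np.c_[-L[:,0],L[:,2],L[:,1]]
def fk(q,k):
    d,a0,h,L1,L2,e,Lt=k
    Rt=fkR(q)
    p=Rz(q[0])@(np.array([a0,d,h])+Ry(q[1])@[0,0,L1]+Ry(q[1]+q[2])@[e,0,L2])+Rt[:,1]*Lt
    T=np.eye(4);T[:3,:3]=Rt;T[:3,3]=p;return T
E
python3 - <<'E'
from kin import *
Q=[[.97552,.52828,1.43358,0,1.1814,-.17851],[.309,.591,1.309,.001,1.243,-.846],[.309,.513,1.205,0,1.419,-.845],[-.817,.277,2.187,.876,.109,-.988],[-.674,.399,2.148,1.590,.001,-1.583]]
T3=np.load('T3.npy');T4=np.load('T4.npy')
print((fkR(Q[3])-T3[:3,:3]).round(3)); print((fkR(Q[4])-T4[:3,:3]).round(3)); print((fkR(Q[0])).round(3))
P=[[.2527,.5711,.2468],[.5958,.3071,.2471],[.5957,.3067,.3361],T3[:3,3],T4[:3,3]]
f=lambda k:np.concatenate([fk(q,k)[:3,3]-p for q,p in zip(Q,P)])
s=least_squares(f,[.11,0,.2,.4,.4,0,.25]);print(s.x.round(4),(s.fun*1000).round(1));np.save('k.npy',s.x)
E
```

```text
[[-0.    -0.     0.   ]
 [ 0.    -0.001 -0.   ]
 [ 0.     0.    -0.001]]
[[ 0.     0.    -0.001]
 [ 0.     0.     0.   ]
 [ 0.     0.     0.   ]]
[[ 0.405 -0.001 -0.914]
 [ 0.914 -0.001  0.405]
 [-0.002 -1.     0.   ]]
[ 0.111  -0.0022  0.277   0.5893  0.3936  0.1151  0.2829] [-0.1 -0.1 -0.1  0.1 -0.1  0.2  0.1  0.  -0.1 -0.1 -0.1  0.1  0.2  0.1
 -0.1]
```

```bash
cat >> kin.py <<'E'
K=np.load('k.npy') if __import__('os').path.exists('k.npy') else None
lo=np.array([-3.08,-.75,.22,-1.43,0,-2.85]);hi=np.array([3.08,2.2,2.44,4.57,2.65,2.85])
def ik(Tt,seeds=60,rng=np.random.default_rng(0)):
    out=[]
    def f(q):
        A=fk(q,K);return np.r_[(A[:3,3]-Tt[:3,3])*5,(A[:3,:3]-Tt[:3,:3]).ravel()]
    for i in range(seeds):
        s=least_squares(f,rng.uniform(lo,hi),bounds=(lo,hi))
        if np.abs(s.fun).max()<2e-3 and not any(np.abs(s.x-o).max()<.05 for o in out): out.append(s.x)
    return out
E
python3 - <<'E'
from kin import *
v=np.load('fit3.npy');H=head(v[0],v[1:4])
for half in (0,1):
  for s in (.1,.08,.04,0):
    T=np.eye(4);T[:3,:3]=toolR(H)@(Ry(np.pi) if half else np.eye(3));T[:3,3]=H[:3,3]+H[:3,2]*(s+.0647)
    print(half,s);[print('   ',q.round(3)) for q in ik(T,40)]
E
```

```text
0 0.1
    [-0.664  0.379  2.188  3.449  0.037  2.85 ]
0 0.08
0 0.04
0 0
1 0.1
    [-0.665  0.379  2.188  3.419  0.038 -0.262]
1 0.08
    [-0.665  0.43   2.179  3.269  0.078 -0.113]
1 0.04
    [-0.666  0.528  2.151  3.205  0.149 -0.049]
1 0
    [-0.667  0.62   2.115  3.185  0.204 -0.03 ]
```

Request:
carry_out(moves=[[0.3,0,-1.5,0,0,0.1,0],[0.3,0,-3,0,0,0.24,0],[0.3,0,-3,0,0,0.38,0],[0.3,0,-3,0,0,0.52,0],[0.3,0,-3,0,0,0.66,0],[0.3,0,-3,0,0,0.8,0],[0.3,0,-3,0,0,0.94,0],[0.3,0,-3,0,0,1.08,0],[0.3,0,-3,0,0,1.22,0],[0.3,0,-3,0,0,1.36,0],[0.3,0,-3,0,0,1.5,0],[0.3,0,-3,0,0,1.57,0]])

```text
time: 7.75
position: [0.4541, -0.2211, 0.2188]
tool_rot: [0.358, -0.332, 0.738, -0.466]
ft_force: [-0.1, -0.0, -1.0]
grip_width: 0.0437
```

```bash
python3 - <<'E'
from kin import *
o=robot.get_obs();T=tool(o);print(o['time'],T[:3,3].round(4),o['joint_velocities'].round(4),o['q'].round(3),o['ft_force'])
v=np.load('fit3.npy');H=head(v[0],v[1:4])
print(delta(T,toolR(H)@Ry(np.pi),H[:3,3]+H[:3,2]*(.08+.0647)-H[:3,1]*.0005))
E
```

```text
7.75 [ 0.4541 -0.2211  0.2188] [ 0.03   -0.0224 -0.0381 -1.3929  0.0611  2.1773] [-0.683  0.326  2.171  0.351  0.044  0.8  ] [-0.06087503 -0.03539677 -1.01160911]
(array([-0.49,  3.63, -0.82]), array([ 0.017,  1.991, -0.01 ]), np.float64(114.1))
```

Request:
carry_out(moves=[[0.3,0,0,0,0,0,0],[0.3,0,0,0,0,0,0]])

```text
time: 7.95
position: [0.4541, -0.2211, 0.2186]
tool_rot: [0.36, -0.33, 0.737, -0.466]
ft_force: [0.5, -0.0, -2.1]
grip_width: 0.0436
```

```bash
python3 - <<'E'
from kin import *
o=robot.get_obs();T=tool(o);q=o['q'];print(o['time'],T[:3,3].round(4),o['joint_velocities'].round(4),q.round(3))
v=np.load('fit3.npy');H=head(v[0],v[1:4])
Tt=np.eye(4);Tt[:3,:3]=toolR(H)@Ry(np.pi);Tt[:3,3]=H[:3,3]+H[:3,2]*(.11+.0647)
W=[]
n=18
for i in range(n+1):
    t=i/n; W.append(np.r_[q[:3],q[3]+t*(3.25-q[3]),.16,q[5]+t*(-.1-q[5])])
for w in W:
    A=fk(w,K); d,r,a=delta(T,A[:3,:3],A[:3,3]); print(d.round(1),r.round(2))
E
```

```text
7.95 [ 0.4541 -0.2211  0.2186] [-0.0005  0.0039  0.0013  0.004  -0.0001  0.0078] [-0.683  0.326  2.171  0.36   0.043  0.785]
[-2.3 -0.2 -2.3] [-0.08  0.    0.08]
[-2.8 -0.2 -1.8] [-0.07  0.11  0.1 ]
[-3.2 -0.2 -1.2] [-0.05  0.22  0.11]
[-3.4 -0.2 -0.5] [-0.04  0.33  0.12]
[-3.6 -0.2  0.2] [-0.02  0.44  0.13]
[-3.7 -0.2  0.9] [-0.    0.55  0.14]
[-3.6 -0.3  1.6] [0.01 0.66 0.14]
[-3.4 -0.3  2.4] [0.03 0.78 0.15]
[-3.1 -0.3  3. ] [0.05 0.89 0.15]
[-2.7 -0.4  3.6] [0.07 1.   0.15]
[-2.2 -0.4  4.2] [0.09 1.11 0.15]
[-1.7 -0.4  4.6] [0.11 1.22 0.15]
[-1.  -0.4  5. ] [0.12 1.33 0.15]
[-0.4 -0.5  5.2] [0.14 1.44 0.14]
[ 0.4 -0.5  5.3] [0.16 1.55 0.14]
[ 1.1 -0.5  5.4] [0.18 1.66 0.13]
[ 1.8 -0.6  5.2] [0.19 1.77 0.12]
[ 2.5 -0.6  5. ] [0.21 1.88 0.11]
[ 3.1 -0.6  4.7] [0.22 2.   0.1 ]
```

Request:
carry_out(moves=[[0.3,-1.2,-0.5,-1.2,-0.04,0,0.04],[0.3,-2.3,-1,-2.3,-0.08,0,0.08],[0.3,-2.8,-1,-1.8,-0.07,0.11,0.1],[0.3,-3.2,-1,-1.2,-0.05,0.22,0.11],[0.3,-3.4,-1,-0.5,-0.04,0.33,0.12],[0.3,-3.6,-1,0.2,-0.02,0.44,0.13],[0.3,-3.7,-1,0.9,0,0.55,0.14],[0.3,-3.6,-1,1.6,0.01,0.66,0.14],[0.3,-3.4,-1,2.4,0.03,0.78,0.15],[0.3,-3.1,-1,3,0.05,0.89,0.15],[0.3,-2.7,-1,3.6,0.07,1,0.15],[0.3,-2.2,-1,4.2,0.09,1.11,0.15],[0.3,-1.7,-1,4.6,0.11,1.22,0.15],[0.3,-1,-1,5,0.12,1.33,0.15],[0.3,-0.4,-1,5.2,0.14,1.44,0.14],[0.3,0.4,-1,5.3,0.16,1.55,0.14],[0.3,1.1,-1,5.4,0.18,1.66,0.13],[0.3,1.8,-1,5.2,0.19,1.77,0.12],[0.3,2.5,-1,5,0.21,1.88,0.11],[0.3,3.1,-1,4.7,0.22,2,0.1]])

```text
time: 9.95
position: [0.4787, -0.2535, 0.2574]
tool_rot: [-0.484, -0.515, 0.706, -0.033]
ft_force: [-0.1, -0.1, -1.9]
grip_width: 0.0438
```

Request:
carry_out(moves=[[0.3,0,0,0,0,0,0],[0.3,0,0,0,0,0,0]])

```text
time: 10.15
position: [0.4793, -0.2534, 0.2578]
tool_rot: [-0.483, -0.515, 0.707, -0.036]
ft_force: [-0.2, -0.5, -1.5]
grip_width: 0.0437
```

```bash
python3 - <<'E'
from kin import *
o=robot.get_obs();T=tool(o);q=o['q'];print(o['time'],T[:3,3].round(4),o['joint_velocities'].round(4),q.round(3))
v=np.load('fit3.npy');H=head(v[0],v[1:4])
for s in (.09,.06,0): print(s,delta(T,toolR(H)@Ry(np.pi),H[:3,3]+H[:3,2]*(s+.0647)))
im=robot.camera('wrist');cv2.imwrite('pics/w5.png',im[:,:,::-1]);np.save('T5.npy',T)
E
```

```text
10.15 [ 0.4793 -0.2534  0.2578] [ 0.0007 -0.0014 -0.0003 -0.0064  0.0033  0.0084] [-0.685  0.316  2.173  3.241  0.152 -0.089]
0.09 (array([ 7.05,  2.21, -1.08]), array([-0.015, -0.013, -0.192]), np.float64(11.1))
0.06 (array([ 7.63,  5.15, -1.12]), array([-0.015, -0.013, -0.192]), np.float64(11.1))
0 (array([ 8.77, 11.04, -1.21]), array([-0.015, -0.013, -0.192]), np.float64(11.1))
```

View pics/w5.png

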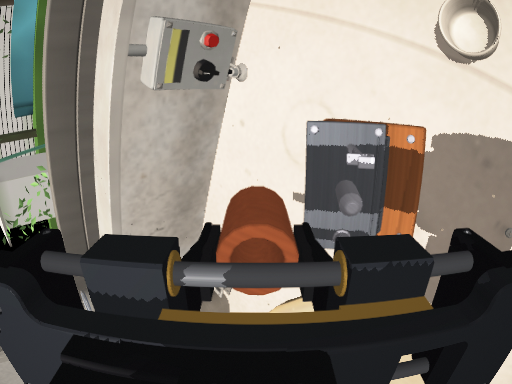

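```bash
python3 - <<'E'
from kin import *
im=cv2.imread('pics/w5.png'); crop(im[:,:,::-1],290,105,440,255,5,'pics/w5c.png')
T=np.load('T5.npy');v=np.load('fit3.npy');H=head(v[0],v[1:4])
w=lambda p:H[:3,:3]@np.array(p)+H[:3,3]
m=v[4]
for n,p in [('tip',(0,0,.062)),('hinge',(0,.058,.0815)),('catch top c',(0,-.047,.086)),('c1',(m+.044,.075,0)),('c2',(m-.044,.075,0)),('c3',(m-.044,-.075,0)),('c4',(m+.044,-.075,0))]:
    q=proj('wrist',w(p),T)[0]; print(n,((q-[290,105]+.5)*5-.5).round(0))
E
```

```text
tip [308. 511.]
hinge [285. 834.]
catch top c [345. 286.]
c1 [ 62. 709.]
c2 [416. 724.]
c3 [479.  97.]
c4 [82. 79.]
```

View pics/w5c.png

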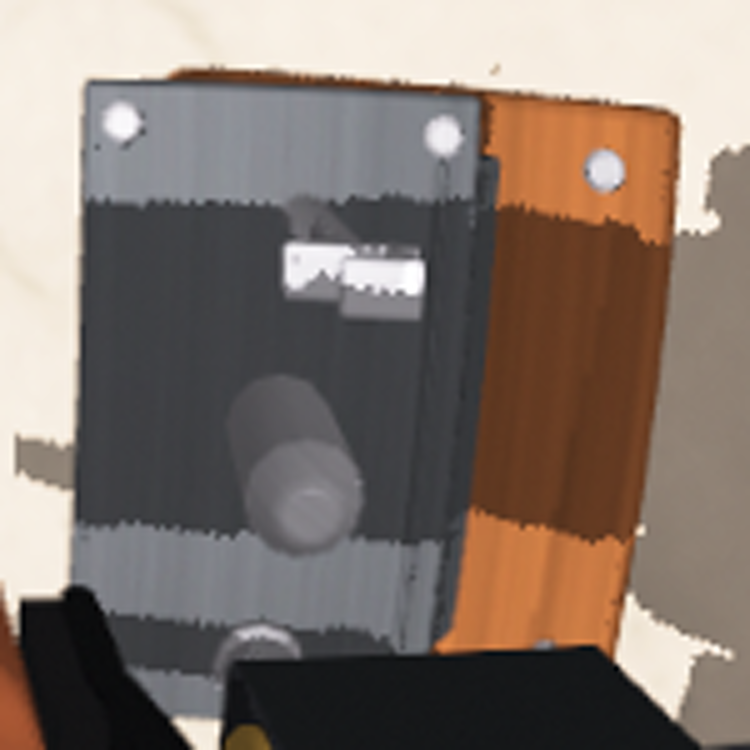

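Request:
carry_out(moves=[[0.3,2,0.2,-0.4,-0.005,-0.004,-0.06],[0.3,4.2,0.6,-0.8,-0.01,-0.008,-0.12],[0.3,6.4,1.2,-1.1,-0.015,-0.013,-0.18],[0.3,7.1,2.2,-1.16,-0.015,-0.013,-0.192],[0.3,7.1,2.2,-1.16,-0.015,-0.013,-0.192],[0.3,7.1,2.2,-1.16,-0.015,-0.013,-0.192],[0.3,7.1,2.2,-1.16,-0.015,-0.013,-0.192]])

```text
time: 10.9
position: [0.4616, -0.2234, 0.1921]
tool_rot: [-0.428, -0.564, 0.706, 0.025]
ft_force: [0.5, -0.1, 0.0]
grip_width: 0.0436
```

```bash
python3 - <<'E'
from kin import *
o=robot.get_obs();T=tool(o);q=o['q'];print(o['time'],T[:3,3].round(4),o['joint_velocities'].round(4),q.round(3),o['ft_force'],o['moment'])
v=np.load('fit3.npy');H=head(v[0],v[1:4])
for s in (.09,.0): print(s,delta(T,toolR(H)@Ry(np.pi),H[:3,3]+H[:3,2]*(s+.0647)))
im=robot.camera('wrist');cv2.imwrite('pics/w6.png',im[:,:,::-1]);np.save('T6.npy',T)
crop(im,150,40,370,320,2.7,'pics/w6c.png')
E
```

```text
10.9 [ 0.4616 -0.2234  0.1921] [-0.0008 -0.0064  0.0008  0.001  -0.0012  0.0051] [-0.662  0.405  2.184  3.335  0.062 -0.174] [ 0.54763736 -0.08845117  0.02525392] [0.37535307 0.45301177 0.02969598]
0.09 (array([0.04, 0.03, 0.09]), array([-0.   , -0.002, -0.003]), np.float64(0.2))
0.0 (array([0.06, 9.03, 0.09]), array([-0.   , -0.002, -0.003]), np.float64(0.2))
```

View pics/w6c.png

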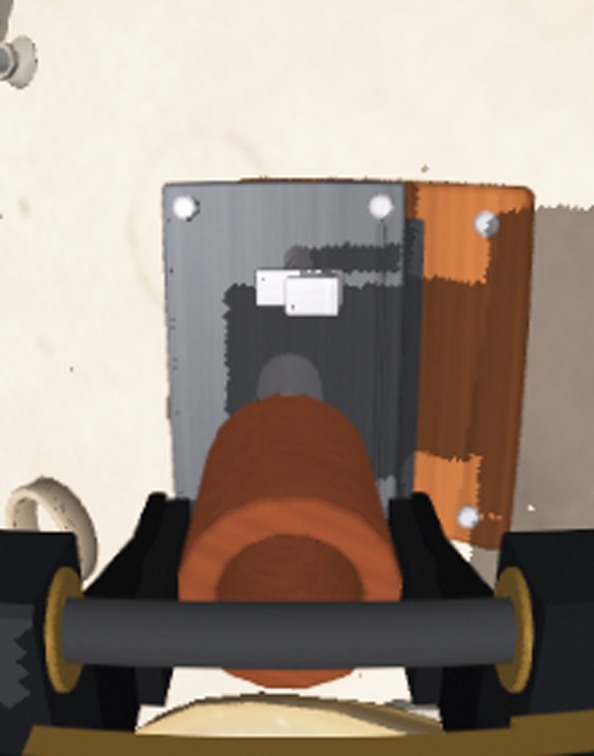

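Request:
carry_out(moves=[[0.3,0.04,0.8,0.04,0,0,0],[0.3,0.04,1.6,0.04,0,0,0],[0.3,0.04,2.3,0.04,0,0,0],[0.3,0.04,2.8,0.04,0,0,0],[0.3,0.04,3.3,0.04,0,0,0],[0.3,0.04,3.8,0.04,0,0,0],[0.3,0.04,4.2,0.04,0,0,0],[0.3,0.04,4.2,0.04,0,0,0]])

```text
time: 11.75
position: [0.4799, -0.2388, 0.1565]
tool_rot: [-0.427, -0.564, 0.706, 0.026]
ft_force: [0.2, 0.6, -1.9]
grip_width: 0.0438
```

```bash
cat > st.py <<'E'
from kin import *
o=robot.get_obs();T=tool(o);q=o['q'];print(o['time'],T[:3,3].round(4),q.round(3),'w',o['grip_width'].round(4))
v=np.load('fit3.npy');H=head(v[0],v[1:4])
print('F head',(H[:3,:3].T@o['ft_force']).round(1),'M',o['moment'].round(2))
print('to home',delta(T,toolR(H)@Ry(np.pi),H[:3,3]+H[:3,2]*.0647))
E
python3 st.py
```

```text
Traceback (most recent call last):
  File "st.py", line 2, in <module>
    o=robot.get_obs();T=tool(o);q=o['q'];print(o['time'],T[:3,3].round(4),q.round(3),'w',o['grip_width'].round(4))
                                                                                         ^^^^^^^^^^^^^^^^^^^^^
AttributeError: 'float' object has no attribute 'round'
```

No contact force. Continue.

Request:
carry_out(moves=[[0.3,0,0.5,0,0,0,0],[0.3,0,1,0,0,0,0],[0.3,0,1.5,0,0,0,0],[0.3,0,2,0,0,0,0],[0.3,0,2.5,0,0,0,0],[0.3,0,3,0,0,0,0],[0.3,0,3,0,0,0,0]])

```text
time: 12.45
position: [0.4933, -0.2497, 0.1318]
tool_rot: [-0.427, -0.564, 0.706, 0.026]
ft_force: [0.3, 0.3, -1.7]
grip_width: 0.0437
```

```bash
sed -i "s/o\['grip_width'\].round(4)/o['grip_width']/" st.py; python3 st.py
```

```text
12.45 [ 0.4933 -0.2497  0.1318] [-0.666  0.582  2.134  3.195  0.187 -0.036] w 0.04372687596973766
F head [-0.9  0.4 -1.4] M [ 0.35  0.42 -0.03]
to home (array([-0.04,  1.72,  0.04]), array([-0.   , -0.003, -0.001]), np.float64(0.2))
```

Slides freely. Go the rest, slowly.

Request:
carry_out(moves=[[0.3,0,0.5,0,0,0,0],[0.3,0,0.9,0,0,0,0],[0.3,0,1.2,0,0,0,0],[0.3,0,1.4,0,0,0,0],[0.3,0,1.5,0,0,0,0],[0.3,0,1.6,0,0,0,0],[0.3,0,1.6,0,0,0,0]])

```text
time: 13.15
position: [0.4998, -0.255, 0.1203]
tool_rot: [-0.428, -0.564, 0.706, 0.025]
ft_force: [-3.9, 1.7, 7.0]
grip_width: 0.0435
```

```bash
python3 st.py
```

```text
13.15 [ 0.4998 -0.255   0.1203] [-0.666  0.615  2.121  3.189  0.208 -0.03 ] w 0.04353894423023618
F head [ 0.6 -1.1  8.2] M [ 0.21  0.44 -0.11]
to home (array([-0.01,  0.3 ,  0.05]), array([-0.   , -0.003, -0.003]), np.float64(0.2))
```

Request:
carry_out(moves=[[0.7,0,0,0,0,0,0],[0.7,0,0,0,0,0,0],[0.7,0,0,0,0,0,0],[0.7,0,-1,0,0,0,0],[0.7,0,-3,0,0,0,0],[0.7,0,-6,0,0,0,0],[0.7,0,-9,0,0,0,0],[0.7,0,-11,0,0,0,0],[0.7,0,-11,0,0,0,0]])

```text
time: 14.05
position: [0.4511, -0.2157, 0.2089]
tool_rot: [-0.428, -0.563, 0.707, 0.026]
ft_force: [-0.3, -1.2, 0.0]
grip_width: 0.0607
```

```bash
python3 st.py; python3 - <<'E'
from kin import *
o=robot.get_obs();T=tool(o)
im=robot.camera('wrist');cv2.imwrite('pics/w7.png',im[:,:,::-1]);np.save('T7.npy',T)
im=robot.camera('top');crop(im,305,150,385,240,7,'pics/t7.png')
E
```

```text
14.05 [ 0.4511 -0.2157  0.2089] [-0.662  0.35   2.196  3.782  0.022 -0.621] w 0.060692827010741704
F head [ 0.5 -1.1 -0.3] M [0.3  0.32 0.03]
to home (array([-0.03, 11.14,  0.  ]), array([-0.001, -0.003, -0.002]), np.float64(0.2))
```

View pics/w7.png

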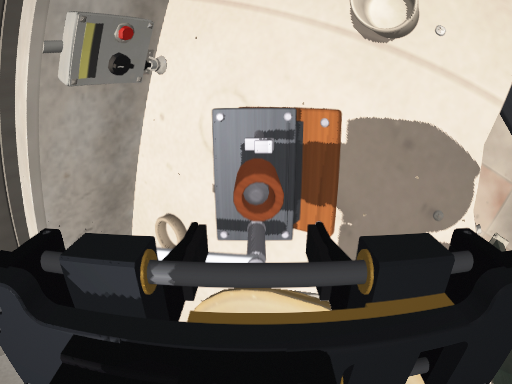

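```bash
python3 - <<'E'
from kin import *
im=cv2.imread('pics/w7.png')[:,:,::-1].copy(); T=np.load('T7.npy');v=np.load('fit3.npy');H=head(v[0],v[1:4])
a=np.linspace(0,2*np.pi,60)
big=cv2.resize(im[95:285,195:355],None,fx=4,fy=4,interpolation=cv2.INTER_CUBIC)
for z,r,col in [(.07,.022,(0,255,0)),(.07,.014,(0,255,0)),(0,.022,(0,255,255)),(.062,.005,(255,0,255))]:
    P=np.c_[r*np.cos(a),r*np.sin(a),0*a+z]@H[:3,:3].T+H[:3,3]
    q=(proj('wrist',P,T)-[195,95]+.5)*4-.5
    cv2.polylines(big,[q.round().astype(np.int32)],True,col,1)
m=v[4]
for p in [(m+.044,.075,0),(m-.044,.075,0),(m-.044,-.075,0),(m+.044,-.075,0),(0,-.047,.086)]:
    q=(proj('wrist',H[:3,:3]@p+H[:3,3],T)[0]-[195,95]+.5)*4-.5; cv2.circle(big,tuple(int(x) for x in q),3,(255,255,0),1)
cv2.imwrite('pics/w7c.png',big[:,:,::-1])
E
```

```text
(no output)
```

View pics/w7c.png

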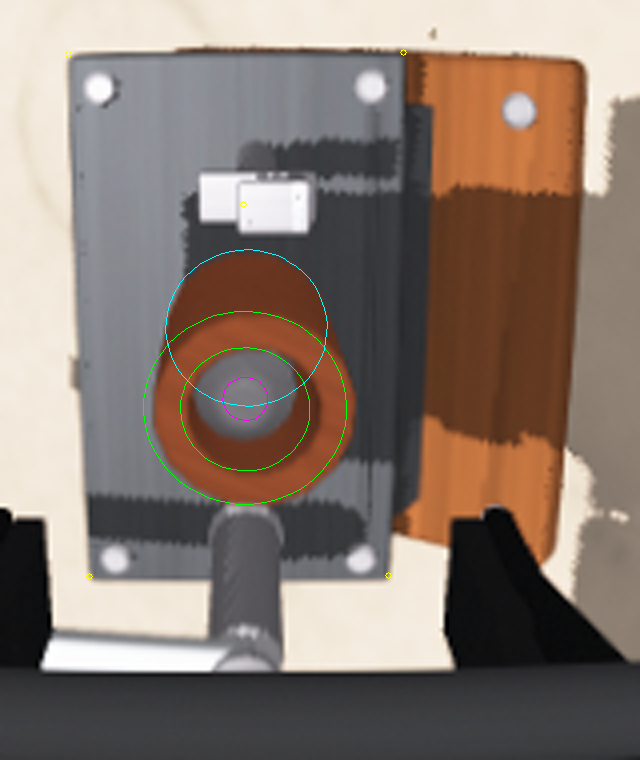

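View pics/t7.png

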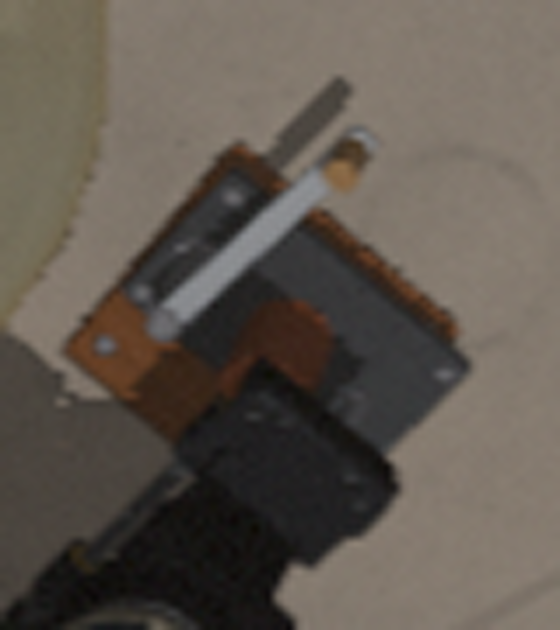

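```bash
python3 - <<'E'
from kin import *
im=cv2.imread('pics/w3.png')[:,:,::-1]; crop(im,360,60,420,120,10,'pics/w3k.png')
T=np.load('T3.npy');v=np.load('fit3.npy');H=head(v[0],v[1:4])
for th in (1.3,1.4,1.5,1.55,1.6,1.7):
    k=np.array([.125*np.sin(th),.058-.125*np.cos(th)])
    print(th,[((proj('wrist',H[:3,:3]@np.r_[k,z]+H[:3,3],T)[0])).round(1) for z in (.1115,.0815)])
for th in (1.55,1.2,.8,.4,0):
    k=np.array([.125*np.sin(th),.058-.125*np.cos(th),.117])
    for nm,Rt in (('fix',toolR(H)@Ry(np.pi)),('rot+',toolR(H)@Ry(np.pi)@Ry(1.57-th)),('fix0',toolR(H))):
        TT=np.eye(4);TT[:3,:3]=Rt;TT[:3,3]=H[:3,:3]@k+H[:3,3]
        print(th,nm,TT[:3,3].round(3),[q.round(2).tolist() for q in ik(TT,12)])
E
```

```text
1.3 [array([387.7, 120.3]), array([373.6, 117.9])]
1.4 [array([391.5, 105.2]), array([377.1, 104.5])]
1.5 [array([393.7,  89.9]), array([379.1,  90.7])]
1.55 [array([394.3,  82.1]), array([379.5,  83.8])]
1.6 [array([394.4,  74.4]), array([379.6,  76.8])]
1.7 [array([393.4,  58.9]), array([378.8,  63. ])]
1.55 fix [ 0.592 -0.259  0.232] []
1.55 rot+ [ 0.592 -0.259  0.232] [[-0.55, 0.45, 1.83, -0.29, 0.27, -2.74]]
1.55 fix0 [ 0.592 -0.259  0.232] [[-0.55, 0.45, 1.83, -0.29, 0.27, 0.38]]
1.2 fix [ 0.56  -0.288  0.228] []
1.2 rot+ [ 0.56  -0.288  0.228] [[-0.64, 0.44, 1.88, -0.11, 0.22, -2.63]]
1.2 fix0 [ 0.56  -0.288  0.228] [[-0.64, 0.44, 1.88, -0.11, 0.22, 0.14]]
0.8 fix [ 0.516 -0.306  0.212] [[-0.74, 0.43, 1.97, 0.25, 0.13, 2.85]]
0.8 rot+ [ 0.516 -0.306  0.212] [[-0.74, 0.43, 1.97, 0.23, 0.14, -2.64]]
0.8 fix0 [ 0.516 -0.306  0.212] [[-0.74, 0.43, 1.97, 0.23, 0.14, -0.27]]
0.4 fix [ 0.473 -0.307  0.189] [[-0.81, 0.45, 2.08, 1.44, 0.08, 1.6]]
0.4 rot+ [ 0.473 -0.307  0.189] [[-0.81, 0.45, 2.08, 1.44, 0.08, 2.77]]
0.4 fix0 [ 0.473 -0.307  0.189] [[-0.81, 0.45, 2.08, 1.44, 0.08, -1.54]]
0 fix [ 0.435 -0.29   0.161] [[-0.86, 0.49, 2.2, 2.56, 0.18, 0.43]]
0 rot+ [ 0.435 -0.29   0.161] [[-0.86, 0.49, 2.2, 2.56, 0.18, 2.0]]
0 fix0 [ 0.435 -0.29   0.161] [[-0.86, 0.49, 2.2, 2.56, 0.18, -2.71]]
```

View pics/w3k.png

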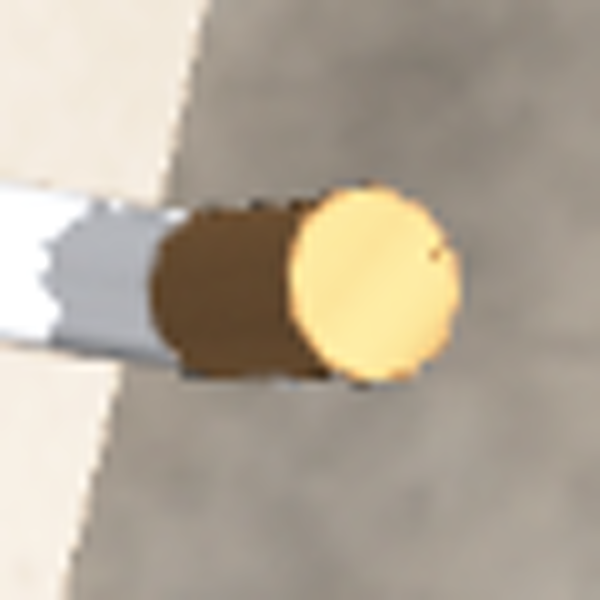

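```bash
cat > push.py <<'E'
from kin import *
v=np.load('fit3.npy');H=head(v[0],v[1:4])
def pose(th,gap,ht=.094,tilt=18,thr=None,dr=0):
    thr=th if thr is None else thr
    H2=head(v[0],v[1:4],np.radians(tilt))
    Rt=toolR(H2)@Ry(1.57-thr)
    kc=np.array([(.125+dr)*np.sin(th),.058-(.125+dr)*np.cos(th),ht]); tang=np.array([np.cos(th),np.sin(th),0]) # direction of growing theta
    tip=H[:3,:3]@(kc+tang*(.008+.0095+gap))+H[:3,3]
    T=np.eye(4);T[:3,:3]=Rt;T[:3,3]=tip-.025*Rt[:,1];return T
E
python3 - <<'E'
from push import *
for th,g in [(1.515,.06),(1.515,.012),(1.515,0),(1.2,0),(.8,0),(.4,0),(0,0)]:
    T=pose(th,g); print(th,g,T[:3,3].round(3),(T[:3,1]).round(2),[q.round(2).tolist() for q in ik(T,12)])
E
```

```text
1.515 0.06 [ 0.645 -0.208  0.24 ] [ 0.24 -0.19 -0.95] [[-0.45, 0.51, 1.53, -0.1, 0.8, 0.35]]
1.515 0.012 [ 0.613 -0.244  0.238] [ 0.24 -0.19 -0.95] [[-0.53, 0.49, 1.58, -0.07, 0.76, 0.25]]
1.515 0 [ 0.605 -0.253  0.238] [ 0.24 -0.19 -0.95] [[-0.55, 0.49, 1.59, -0.06, 0.75, 0.23]]
1.2 0 [ 0.578 -0.282  0.236] [ 0.24 -0.19 -0.95] [[-0.62, 0.47, 1.63, -0.03, 0.73, 0.45]]
0.8 0 [ 0.536 -0.307  0.224] [ 0.24 -0.19 -0.95] [[-0.7, 0.45, 1.7, 0.01, 0.67, 0.74]]
0.4 0 [ 0.491 -0.314  0.203] [ 0.24 -0.19 -0.95] [[-0.77, 0.44, 1.81, 0.05, 0.58, 1.04]]
0 0 [ 0.451 -0.302  0.176] [ 0.24 -0.19 -0.95] [[-0.82, 0.45, 1.93, 0.1, 0.46, 1.35]]
```

```bash
cat > plan.py <<'E'
from push import *
o=robot.get_obs();T=tool(o);q=o['q'];print(o['time'],q.round(3),o['joint_velocities'].round(3))
G=pose(1.515,.035,tilt=27); qg=[x for x in ik(G,20)];print('goal',G[:3,3].round(3),[x.round(2).tolist() for x in qg])
G2=G.copy();G2[:3,3]+=[-.06,.03,.10]; print([x.round(2).tolist() for x in ik(G2,12)])
E
python3 plan.py
```

```text
14.15 [-0.662  0.351  2.196  3.774  0.022 -0.612] [-0.004  0.036 -0.015 -0.192  0.015  0.182]
goal [ 0.626 -0.224  0.238] [[-0.47, 0.47, 1.67, -0.19, 0.54, 0.4]]
[[-0.47, 0.26, 1.71, -0.14, 0.72, 0.35]]
```

```bash
python3 - <<'E'
from push import *
from scipy.interpolate import interp1d
o=robot.get_obs();T=tool(o);q=o['q']
g=np.array([-.47,.26,1.71,-.14,.72,.35])
n=30
for i in range(1,n+1):
    t=i/n; w=q+(g-q)*t; w[4]=np.interp(t,[0,.15,.6,1],[.022,.2,.3,.72])
    A=fk(w,K); d,r,a=delta(T,A[:3,:3],A[:3,3]); 
    if i%1==0: print(i,d.round(1),r.round(2),a,'tip z',round(A[2,3]+.025*A[2,1],3))
E
```

```text
1 [-2.2 -0.   0.1] [ 0.01 -0.1   0.06] 6.7 tip z 0.202
2 [-4.4 -0.1 -0.1] [ 0.02 -0.2   0.11] 13.5 tip z 0.217
3 [-6.7 -0.4 -0.6] [ 0.03 -0.31  0.18] 20.3 tip z 0.233
4 [-9.  -0.7 -1.4] [ 0.03 -0.41  0.24] 27.2 tip z 0.25
5 [-10.8  -1.1  -2.5] [ 0.02 -0.51  0.29] 33.6 tip z 0.264
6 [-12.   -1.4  -3.7] [ 0.01 -0.61  0.32] 39.6 tip z 0.274
7 [-13.1  -1.7  -5. ] [ 0.   -0.72  0.35] 45.6 tip z 0.283
8 [-14.   -2.   -6.2] [-0.01 -0.82  0.38] 51.7 tip z 0.292
9 [-14.8  -2.4  -7.5] [-0.02 -0.92  0.41] 57.7 tip z 0.3
10 [-15.5  -2.7  -8.8] [-0.02 -1.02  0.43] 63.8 tip z 0.307
11 [-16.1  -3.1 -10. ] [-0.03 -1.13  0.46] 69.8 tip z 0.313
12 [-16.5  -3.4 -11.2] [-0.04 -1.23  0.48] 75.9 tip z 0.318
13 [-16.8  -3.7 -12.2] [-0.04 -1.34  0.5 ] 81.8 tip z 0.322
14 [-17.   -4.  -13.2] [-0.05 -1.44  0.52] 87.8 tip z 0.326
15 [-17.1  -4.2 -14.2] [-0.05 -1.55  0.53] 93.8 tip z 0.328
16 [-17.2  -4.5 -14.9] [-0.06 -1.65  0.54] 99.7 tip z 0.33
17 [-17.2  -4.6 -15.6] [-0.05 -1.76  0.55] 105.5 tip z 0.331
18 [-17.1  -4.8 -16.1] [-0.05 -1.86  0.55] 111.4 tip z 0.332
19 [-16.7  -5.1 -17.1] [-0.07 -1.97  0.56] 117.6 tip z 0.332
20 [-16.2  -5.4 -17.9] [-0.1  -2.08  0.57] 123.7 tip z 0.33
21 [-15.5  -5.6 -18.4] [-0.12 -2.19  0.57] 129.7 tip z 0.327
22 [-14.8  -5.6 -18.5] [-0.15 -2.3   0.56] 135.7 tip z 0.323
23 [-14.   -5.7 -18.4] [-0.17 -2.4   0.53] 141.4 tip z 0.318
24 [-13.3  -5.7 -17.9] [-0.19 -2.51  0.5 ] 147.1 tip z 0.313
25 [-12.8  -5.6 -17.1] [-0.21 -2.62  0.45] 152.6 tip z 0.308
26 [-12.4  -5.6 -16. ] [-0.23 -2.72  0.38] 157.9 tip z 0.305
27 [-12.2  -5.6 -14.6] [-0.24 -2.82  0.31] 163.0 tip z 0.303
28 [-12.2  -5.6 -13. ] [-0.24 -2.91  0.22] 168.0 tip z 0.303
29 [-12.6  -5.8 -11.1] [-0.24 -3.    0.12] 172.7 tip z 0.306
30 [-13.2  -6.   -9.1] [-0.23 -3.08 -0.  ] 177.2 tip z 0.312
```

Request:
carry_out(moves=[[0,-2.2,0,0.1,0.01,-0.1,0.06],[0,-4.4,-0.1,-0.1,0.02,-0.2,0.11],[0,-6.7,-0.4,-0.6,0.03,-0.31,0.18],[0,-9,-0.7,-1.4,0.03,-0.41,0.24],[0,-10.8,-1.1,-2.5,0.02,-0.51,0.29],[0,-12,-1.4,-3.7,0.01,-0.61,0.32],[0,-13.1,-1.7,-5,0,-0.72,0.35],[0,-14,-2,-6.2,-0.01,-0.82,0.38],[0,-14.8,-2.4,-7.5,-0.02,-0.92,0.41],[0,-15.5,-2.7,-8.8,-0.02,-1.02,0.43],[0,-16.1,-3.1,-10,-0.03,-1.13,0.46],[0,-16.5,-3.4,-11.2,-0.04,-1.23,0.48],[0,-16.8,-3.7,-12.2,-0.04,-1.34,0.5],[0,-17,-4,-13.2,-0.05,-1.44,0.52],[0,-17.1,-4.2,-14.2,-0.05,-1.55,0.53],[0,-17.2,-4.5,-14.9,-0.06,-1.65,0.54],[0,-17.2,-4.6,-15.6,-0.05,-1.76,0.55],[0,-17.1,-4.8,-16.1,-0.05,-1.86,0.55],[0,-16.7,-5.1,-17.1,-0.07,-1.97,0.56],[0,-16.2,-5.4,-17.9,-0.1,-2.08,0.57]])

```text
time: 16.15
position: [0.643, -0.1416, 0.3432]
tool_rot: [0.269, -0.218, 0.677, -0.649]
ft_force: [1.0, -0.3, -0.1]
grip_width: 0.0005
```

Request:
carry_out(moves=[[0,0,0,0,0,0,0]])

```text
time: 16.25
position: [0.6438, -0.1422, 0.3444]
tool_rot: [0.267, -0.218, 0.679, -0.648]
ft_force: [0.1, 0.3, 0.3]
grip_width: 0.0004
```

```bash
python3 - <<'E'
from push import *
o=robot.get_obs();T=tool(o);q=o['q'];print(o['time'],q.round(3),o['joint_velocities'].round(2),T[:3,3].round(3),o['grip_width'],o['ft_force'])
g=np.array([-.47,.26,1.71,-.14,.72,.35])
n=10
for i in range(1,n+1):
    t=i/n; w=q+(g-q)*t
    A=fk(w,K); d,r,a=delta(T,A[:3,:3],A[:3,3]); print(i,d.round(1),r.round(2),a)
G=pose(1.515,.035,tilt=27);print(delta(T,G[:3,:3],G[:3,3]))
E
```

```text
16.25 [-0.532  0.294  1.865  1.144  0.373  0.05 ] [-0.01  0.    0.02  0.12 -0.05 -0.05] [ 0.644 -0.142  0.344] 0.00044599980892183987 [0.12823332 0.26192533 0.30601426]
1 [-0.8 -0.  -0.2] [-0.03 -0.1   0.03] 6.2
2 [-1.3 -0.2 -0.7] [-0.07 -0.2   0.05] 12.4
3 [-1.6 -0.4 -1.4] [-0.12 -0.29  0.07] 18.6
4 [-1.6 -0.7 -2.2] [-0.17 -0.39  0.08] 24.7
5 [-1.3 -1.1 -3. ] [-0.22 -0.48  0.09] 30.8
6 [-0.6 -1.6 -3.8] [-0.28 -0.57  0.1 ] 36.9
7 [ 0.3 -2.3 -4.6] [-0.35 -0.66  0.09] 42.9
8 [ 1.6 -3.  -5.3] [-0.41 -0.74  0.08] 48.9
9 [ 3.2 -4.  -5.8] [-0.48 -0.82  0.06] 54.9
10 [ 5. -5. -6.] [-0.56 -0.9   0.03] 60.8
(array([ 7.37,  6.01, -9.75]), array([-0.555, -0.905,  0.025]), np.float64(60.8))
```

Request:
carry_out(moves=[[0,-0.8,0,-0.2,-0.03,-0.1,0.03],[0,-1.3,-0.2,-0.7,-0.07,-0.2,0.05],[0,-1.6,-0.4,-1.4,-0.12,-0.29,0.07],[0,-1.6,-0.7,-2.2,-0.17,-0.39,0.08],[0,-1.3,-1.1,-3,-0.22,-0.48,0.09],[0,-0.6,-1.6,-3.8,-0.28,-0.57,0.1],[0,0.3,-2,-4.6,-0.35,-0.66,0.09],[0,1.6,-2,-5.3,-0.41,-0.74,0.08],[0,3.2,-2,-6,-0.48,-0.82,0.06],[0,5,-1.5,-7,-0.555,-0.905,0.025],[0,6.5,0,-8.5,-0.555,-0.905,0.025],[0,7.4,2,-9.7,-0.555,-0.905,0.025],[0,7.4,4,-9.7,-0.555,-0.905,0.025],[0,7.4,6,-9.7,-0.555,-0.905,0.025],[0,7.4,6,-9.7,-0.555,-0.905,0.025],[0,7.4,6,-9.7,-0.555,-0.905,0.025]])

```text
time: 17.85
position: [0.6251, -0.2247, 0.2372]
tool_rot: [0.692, -0.092, 0.405, -0.59]
ft_force: [-0.4, 0.1, 0.7]
grip_width: 0.0004
```

```bash
python3 - <<'E'
from push import *
o=robot.get_obs();T=tool(o);q=o['q'];print(o['time'],q.round(3),o['joint_velocities'].round(2),T[:3,3].round(3),o['ft_force'])
G=pose(1.515,.035,tilt=27);print(delta(T,G[:3,:3],G[:3,3]))
im=robot.camera('wrist');cv2.imwrite('pics/w8.png',im[:,:,::-1]);np.save('T8.npy',T)
im=robot.camera('top');crop(im,305,130,385,240,6,'pics/t8.png')
im=robot.camera('scene');crop(im,290,100,420,220,5,'pics/s8.png')
E
```

```text
17.85 [-0.473  0.475  1.674 -0.185  0.539  0.405] [-0.   -0.03  0.    0.    0.   -0.  ] [ 0.625 -0.225  0.237] [-0.35241148  0.10455891  0.66447188]
(array([ 0.03, -0.02,  0.05]), array([ 0.   , -0.002, -0.001]), np.float64(0.2))
```

View pics/w8.png

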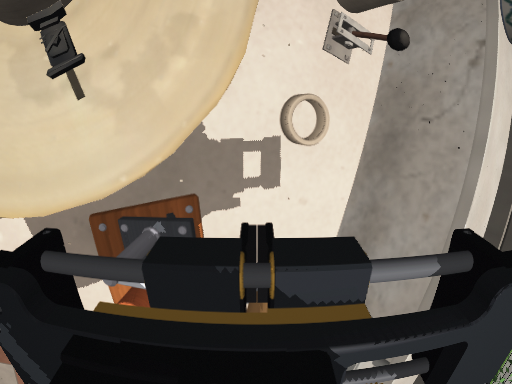

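View pics/t8.png

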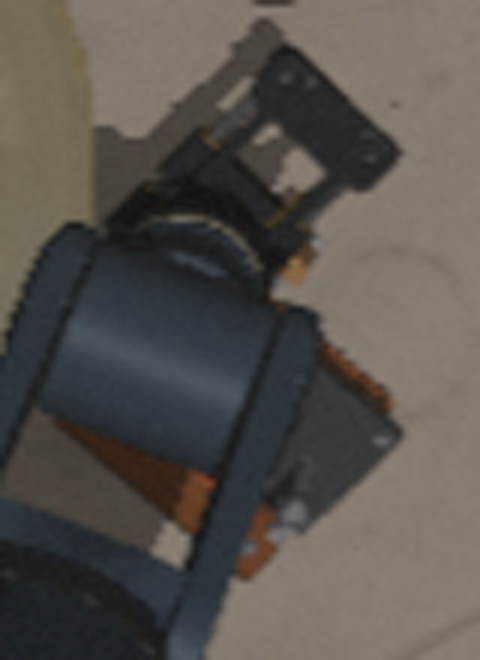

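View pics/s8.png

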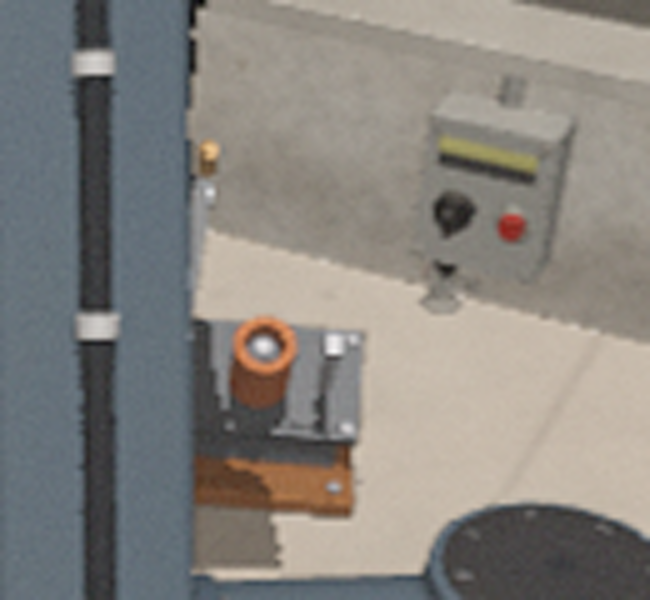

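```bash
python3 - <<'E'
from push import *
T=tool()
for th,g in [(1.515,.02),(1.515,.008),(1.515,0)]+[(1.515-.1*i,0) for i in range(1,14)]:
    G=pose(th,g,tilt=27);print(round(th,3),*delta(T,G[:3,:3],G[:3,3]),[x.round(2).tolist() for x in ik(G,6)][:1])
E
```

```text
1.515 [-0.06  0.13 -1.47] [-0.001 -0.002  0.001] 0.1 [[-0.5, 0.47, 1.69, -0.17, 0.52, 0.36]]
1.515 [-0.06  0.14 -2.67] [-0.001 -0.002  0.001] 0.1 [[-0.52, 0.46, 1.7, -0.15, 0.51, 0.33]]
1.515 [-0.06  0.14 -3.47] [-0.001 -0.002  0.001] 0.1 [[-0.54, 0.46, 1.71, -0.14, 0.51, 0.3]]
1.415 [ 0.06  0.14 -4.73] [-0.001  0.098  0.001] 5.6 [[-0.56, 0.45, 1.72, -0.12, 0.5, 0.36]]
1.315 [ 0.05  0.15 -5.99] [-0.001  0.198  0.001] 11.3 [[-0.58, 0.45, 1.73, -0.09, 0.49, 0.42]]
1.215 [-0.09  0.18 -7.24] [-0.001  0.298  0.001] 17.1 [[-0.61, 0.44, 1.75, -0.07, 0.48, 0.48]]
1.115 [-0.35  0.22 -8.47] [-0.001  0.398  0.001] 22.8 [[-0.63, 0.44, 1.76, -0.05, 0.47, 0.54]]
1.015 [-0.73  0.28 -9.68] [-0.001  0.498  0.001] 28.5 []
0.915 [ -1.23   0.36 -10.83] [-0.001  0.598  0.001] 34.3 [[-0.68, 0.43, 1.8, -0.0, 0.44, 0.66]]
0.815 [ -1.84   0.45 -11.93] [-0.001  0.698  0.001] 40.0 [[-0.7, 0.43, 1.82, 0.02, 0.42, 0.72]]
0.715 [ -2.55   0.56 -12.97] [-0.001  0.798  0.001] 45.7 [[-0.72, 0.43, 1.85, 0.05, 0.4, 0.78]]
0.615 [ -3.37   0.68 -13.92] [-0.001  0.898  0.001] 51.5 [[-0.74, 0.43, 1.87, 0.08, 0.37, 0.83]]
0.515 [ -4.27   0.81 -14.79] [-0.001  0.998  0.001] 57.2 [[-0.76, 0.43, 1.9, 0.11, 0.35, 0.88]]
0.415 [ -5.26   0.96 -15.57] [-1.000e-03  1.098e+00  1.000e-03] 62.9 [[-0.78, 0.43, 1.93, 0.14, 0.32, 0.93]]
0.315 [ -6.31   1.11 -16.24] [-1.000e-03  1.198e+00  1.000e-03] 68.6 [[-0.8, 0.43, 1.96, 0.18, 0.29, 0.98]]
0.215 [ -7.43   1.27 -16.8 ] [-1.000e-03  1.298e+00  1.000e-03] 74.4 [[-0.81, 0.43, 1.99, 0.22, 0.26, 1.02]]
```

Request:
carry_out(moves=[[0,0,0.1,-1.5,0,0,0],[0,0,0.1,-2.5,0,0,0],[0,0,0.1,-3.2,0,0,0],[0,0,0.1,-3.8,0,0.05,0],[0,0.1,0.1,-4.7,0,0.1,0],[0,0.1,0.15,-6,0,0.2,0],[0,-0.1,0.2,-7.2,0,0.3,0],[0,-0.1,0.2,-7.2,0,0.3,0]])

```text
time: 18.8
position: [0.5766, -0.2794, 0.2341]
tool_rot: [0.623, -0.179, 0.505, -0.57]
ft_force: [-0.5, 0.8, 0.2]
grip_width: 0.0005
```

```bash
python3 - <<'E'
from push import *
o=robot.get_obs();T=tool(o);print(o['time'],o['ft_force'],(T[:3,:3].T@o['ft_force']).round(2))
im=robot.camera('wrist');cv2.imwrite('pics/w9.png',im[:,:,::-1]);np.save('T9.npy',T)
im=robot.camera('scene');crop(im,290,100,420,220,5,'pics/s9.png')
im=robot.camera('top');crop(im,305,130,385,240,6,'pics/t9.png')
for th in (1.215,)+tuple(1.215-.1*i for i in range(1,13)):
    G=pose(th,0,tilt=27);print(round(th,3),*delta(T,G[:3,:3],G[:3,3]))
E
```

```text
18.8 [-0.46020027  0.76744658  0.22048241] [-0.71 -0.58  0.06]
1.215 [-0.02 -0.09  0.09] [ 0.    -0.004  0.001] 0.2
1.115 [ 0.1  -0.04 -1.17] [0.    0.096 0.001] 5.5
1.015 [ 0.09  0.02 -2.43] [0.    0.196 0.001] 11.2
0.915 [-0.04  0.1  -3.68] [0.    0.296 0.001] 17.0
0.815 [-0.29  0.19 -4.91] [0.    0.396 0.001] 22.7
0.715 [-0.67  0.3  -6.11] [0.    0.496 0.001] 28.4
0.615 [-1.16  0.43 -7.27] [0.    0.596 0.001] 34.2
0.515 [-1.76  0.56 -8.37] [0.    0.696 0.001] 39.9
0.415 [-2.48  0.7  -9.4 ] [0.    0.796 0.001] 45.6
0.315 [ -3.29   0.86 -10.35] [0.    0.896 0.001] 51.4
0.215 [ -4.19   1.02 -11.22] [0.    0.996 0.001] 57.1
0.115 [ -5.17   1.19 -11.99] [-0.000e+00  1.096e+00  1.000e-03] 62.8
0.015 [ -6.23   1.36 -12.66] [-0.000e+00  1.196e+00  1.000e-03] 68.5
```

View pics/s9.png

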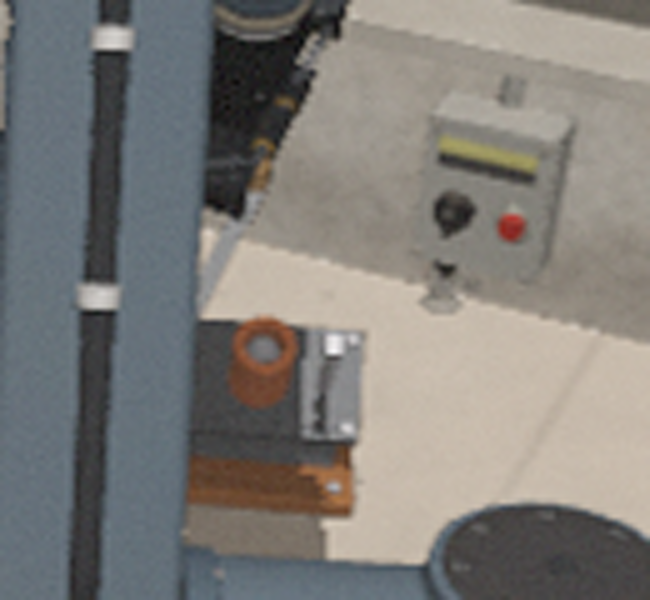

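View pics/t9.png

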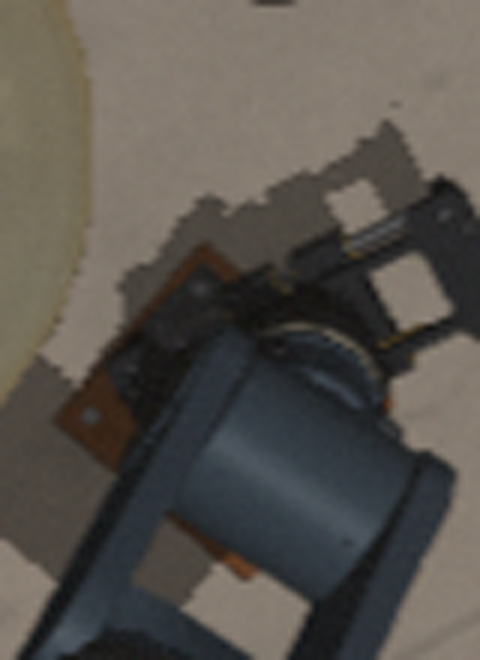

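View pics/w9.png

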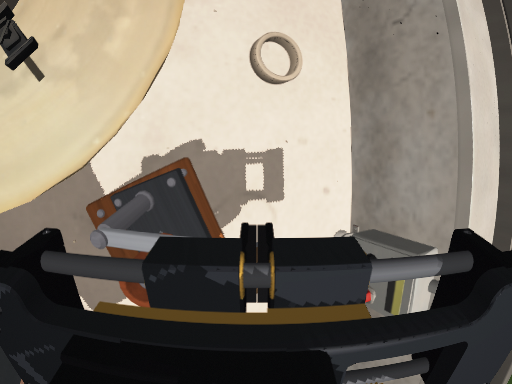

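Request:
carry_out(moves=[[0,0.1,0,-1.2,0,0.1,0],[0,0.1,0,-2.4,0,0.2,0],[0,0,0.1,-3.7,0,0.3,0],[0,-0.3,0.2,-4.9,0,0.4,0],[0,-0.7,0.3,-6.1,0,0.5,0],[0,-1.2,0.4,-7.3,0,0.6,0],[0,-1.8,0.6,-8.4,0,0.7,0],[0,-2.5,0.7,-9.4,0,0.8,0],[0,-3.3,0.9,-10.4,0,0.9,0],[0,-4.2,1,-11.2,0,1,0],[0,-4.2,1,-11.2,0,1,0]])

```text
time: 20.05
position: [0.4691, -0.3062, 0.1886]
tool_rot: [0.306, -0.431, 0.741, -0.415]
ft_force: [-0.1, 0.9, 0.5]
grip_width: 0.0004
```

```bash
python3 - <<'E'
from push import *
o=robot.get_obs();T=tool(o);print(o['time'],o['q'].round(2),(T[:3,:3].T@o['ft_force']).round(2))
im=robot.camera('scene');crop(im,290,100,420,220,5,'pics/s10.png')
for th in (.215,.165,.115,.065,.015,-.035):
    G=pose(th,0,tilt=27);print(round(th,3),*delta(T,G[:3,:3],G[:3,3]))
E
```

```text
20.05 [-0.81  0.43  1.99  0.22  0.26  1.03] [-0.72 -0.74 -0.22]
0.215 [ 0.2  -0.02  0.09] [ 0.002 -0.001 -0.001] 0.1
0.165 [ 0.27  0.06 -0.54] [ 0.002  0.049 -0.001] 2.8
0.115 [ 0.31  0.15 -1.16] [ 0.002  0.099 -0.001] 5.7
0.065 [ 0.32  0.23 -1.78] [ 0.002  0.149 -0.001] 8.5
0.015 [ 0.3   0.32 -2.41] [ 0.002  0.199 -0.001] 11.4
-0.035 [ 0.25  0.41 -3.03] [ 0.002  0.249 -0.001] 14.3
```

View pics/s10.png

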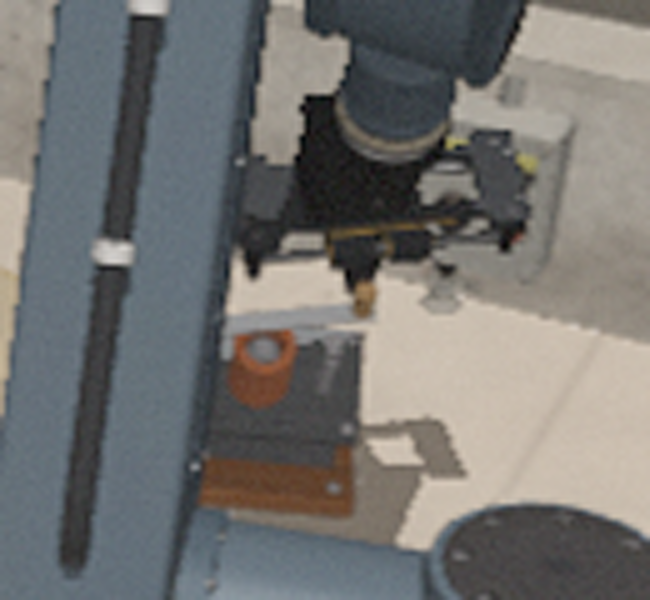

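Request:
carry_out(moves=[[0,0.2,0.1,-0.5,0,0.05,0],[0,0.3,0.15,-1.1,0,0.1,0],[0,0.3,0.2,-1.6,0,0.14,0],[0,0.3,0.3,-2,0,0.17,0],[0,0.3,0.3,-2.2,0,0.2,0],[0,0.3,0.3,-2.2,0,0.2,0]])

```text
time: 20.7
position: [0.4516, -0.302, 0.177]
tool_rot: [0.229, -0.469, 0.768, -0.37]
ft_force: [-0.9, -0.6, -0.1]
grip_width: 0.0004
```

```bash
cat > f.py <<'E'
from push import *
o=robot.get_obs();T=tool(o);print(o['time'],o['q'].round(2),(T[:3,:3].T@o['ft_force']).round(2))
for th in (.03,.0,-.03):
    G=pose(th,0,tilt=27);print(round(th,3),*delta(T,G[:3,:3],G[:3,3]))
E
python3 f.py
```

```text
20.7 [-0.83  0.44  2.04  0.34  0.21  1.09] [ 1.09 -0.05 -0.36]
0.03 [-0.   -0.   -0.13] [-0.    -0.017 -0.001] 1.0
0.0 [ 0.05  0.05 -0.5 ] [-0.     0.013 -0.001] 0.7
-0.03 [ 0.09  0.1  -0.87] [-0.     0.043 -0.001] 2.4
```

Request:
carry_out(moves=[[0,0,0,-0.2,0,0,0],[0,0,0,-0.4,0,0,0],[0,0,0,-0.5,0,0,0],[0,0,0,-0.5,0,0,0]])

```text
time: 21.1
position: [0.4483, -0.2994, 0.175]
tool_rot: [0.23, -0.469, 0.768, -0.37]
ft_force: [1.5, 0.2, -0.4]
grip_width: 0.0004
```

```bash
python3 f.py;  python3 - <<'E'
from push import *
im=robot.camera('scene');crop(im,290,100,420,220,5,'pics/s11.png')
E
```

```text
21.1 [-0.83  0.44  2.05  0.36  0.19  1.07] [-1.08  0.85  0.73]
0.03 [0.   0.01 0.34] [-0.001 -0.016 -0.001] 0.9
0.0 [ 0.05  0.06 -0.03] [-0.001  0.014 -0.001] 0.8
-0.03 [ 0.1   0.11 -0.41] [-0.001  0.044 -0.001] 2.5
```

View pics/s11.png

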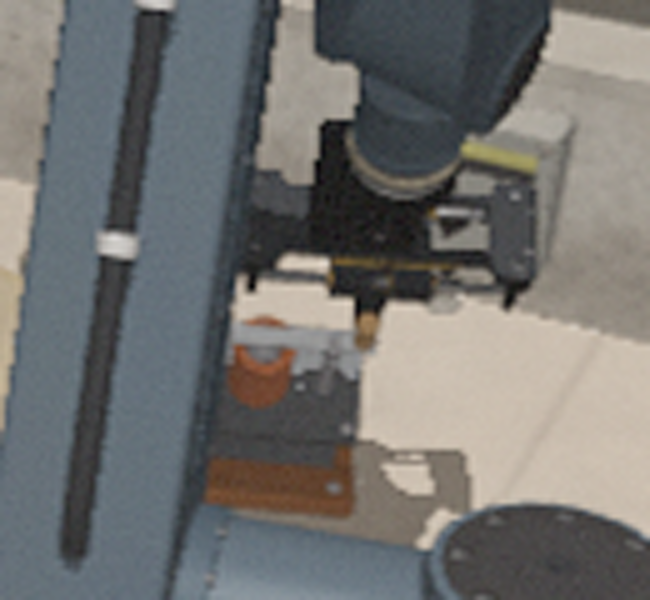

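Request:
carry_out(moves=[[0,0,0,-0.2,0,0,0],[0,0,0,-0.3,0,0,0],[0,0,0,-0.3,0,0,0]])

```text
time: 21.45
position: [0.4474, -0.2989, 0.1744]
tool_rot: [0.229, -0.468, 0.769, -0.37]
ft_force: [5.0, -1.0, 0.6]
grip_width: 0.0005
```

Request:
carry_out(moves=[[0,0,0,-0.2,0,0,0],[0,0,0,-0.3,0,0,0],[0,0,0,-0.3,0,0,0]])

```text
time: 21.75
position: [0.4469, -0.2989, 0.1743]
tool_rot: [0.229, -0.465, 0.771, -0.37]
ft_force: [9.2, -1.4, 2.9]
grip_width: 0.0007
```

```bash
python3 f.py
```

```text
21.75 [-0.83  0.44  2.06  0.4   0.18  1.03] [-4.58  1.16  8.52]
0.03 [-0.05  0.02  0.5 ] [-0.009 -0.017  0.001] 1.1
0.0 [0.   0.07 0.12] [-0.009  0.013  0.001] 0.9
-0.03 [ 0.05  0.12 -0.25] [-0.009  0.043  0.001] 2.5
```

Request:
carry_out(moves=[[0,0,0,0.5,0,0,0],[0,0,0,1.5,0,0,0],[0,0,0,3.5,0,0,0],[0,0,-3,5,0,0,0],[0,0,-7,6,0,0,0],[0,0,-11,6,0,0,0],[0,0,-14,6,0,0,0],[0,0,-14,6,0,0,0],[0,0,-14,6,0,0,0]])

```text
time: 22.65
position: [0.436, -0.2884, 0.324]
tool_rot: [0.23, -0.469, 0.768, -0.37]
ft_force: [-0.3, -0.1, -0.5]
grip_width: 0.0003
```

```bash
python3 - <<'E'
from push import *
o=robot.get_obs();T=tool(o);print(o['time'],o['q'].round(3),T.round(3))
im=robot.camera('scene');crop(im,290,100,420,220,5,'pics/s12.png')
im=robot.camera('wrist');cv2.imwrite('pics/w12.png',im[:,:,::-1])
# plan: rotation to vertical
E
```

```text
22.65 [-0.837  0.146  1.904  0.12   0.628  1.321] [[-0.621  0.353  0.701  0.436]
 [-0.784 -0.286 -0.551 -0.288]
 [ 0.006 -0.891  0.454  0.324]
 [ 0.     0.     0.     1.   ]]
```

View pics/s12.png

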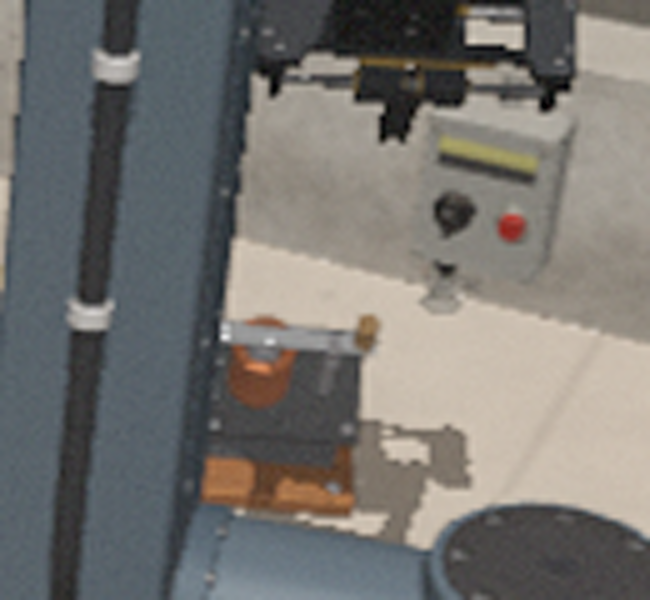

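View pics/w12.png

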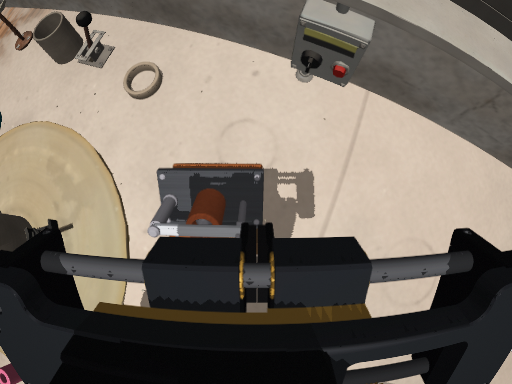

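```bash
python3 - <<'E'
from push import *
for th in (0,.03,.06,.1):
    f=lambda p:((proj('scene',H[:3,:3]@np.array(p)+H[:3,3])[0]-[290,100]+.5)*5-.5).round(0)
    k=(.125*np.sin(th),.058-.125*np.cos(th))
    print(th,'top',f((*k,.1115)),'bot',f((*k,.0815)),'hinge',f((0,.058,.0815)))
B=np.array([.421,.258]);T=tool()
# tool down, az of x
for az in (66,20,-20,110):
    a=np.radians(az);Rt=np.c_[[np.cos(a),np.sin(a),0],[0,0,-1],[-np.sin(a),np.cos(a),0]]
    TT=np.eye(4);TT[:3,:3]=Rt;TT[:3,3]=[*B,.062]; print(az,[q.round(2).tolist() for q in ik(TT,12)],delta(T,Rt,[*B,.30]))
E
```

```text
0 top [367. 325.] bot [362. 342.] hinge [180. 328.]
0.03 top [367. 320.] bot [362. 337.] hinge [180. 328.]
0.06 top [367. 315.] bot [362. 332.] hinge [180. 328.]
0.1 top [367. 308.] bot [362. 326.] hinge [180. 328.]
66 [[0.32, 0.67, 1.9, 0.0, 0.57, -0.83]] (array([-41.93, -14.05, -32.23]), array([-0.093,  2.819, -0.672]), np.float64(166.1))
20 [[0.32, 0.67, 1.9, -0.0, 0.57, -0.03]] (array([-41.93, -14.05, -32.23]), array([-0.164, -2.527,  0.605]), np.float64(149.2))
-20 [[0.32, 0.67, 1.9, -0.0, 0.57, 0.67]] (array([-41.93, -14.05, -32.23]), array([-0.314, -1.851,  0.446]), np.float64(110.5))
110 [[0.32, 0.67, 1.9, 0.0, 0.57, -1.6]] (array([-41.93, -14.05, -32.23]), array([-0.283,  2.078, -0.492]), np.float64(123.5))
```

```bash
python3 - <<'E'
from push import *
B=np.array([.421,.258]);T=tool()
a=np.radians(-40);Rt=np.c_[[np.cos(a),np.sin(a),0],[0,0,-1],[-np.sin(a),np.cos(a),0]]
TT=np.eye(4);TT[:3,:3]=Rt;TT[:3,3]=[*B,.25]; print([q.round(2).tolist() for q in ik(TT,12)],delta(T,Rt,[*B,.25]))
d,r,_=delta(T,Rt,[*B,.25])
q=robot.get_obs()['q'];g=ik(TT,12)[0]
for i in range(1,13):
    A=fk(q+(g-q)*i/12,K); dd,rr,a_=delta(T,A[:3,:3],A[:3,3]);print(i,dd.round(1),rr.round(2),a_,A[:3,3].round(2))
E
```

```text
[[0.32, 0.35, 1.75, -0.0, 1.04, 1.02]] (array([-41.95,  -9.59, -34.49]), array([-0.367, -1.51 ,  0.365]), np.float64(91.5))
1 [-5.   0.3 -1. ] [-0.04 -0.12  0.05] 7.7 [ 0.46 -0.24  0.32]
2 [-9.8  0.3 -2.5] [-0.07 -0.24  0.09] 15.3 [ 0.48 -0.2   0.31]
3 [-14.4   0.1  -4.3] [-0.11 -0.36  0.13] 23.0 [ 0.5  -0.15  0.3 ]
4 [-18.8  -0.3  -6.6] [-0.14 -0.49  0.17] 30.6 [ 0.51 -0.1   0.29]
5 [-23.   -0.9  -9.2] [-0.18 -0.61  0.2 ] 38.3 [ 0.51 -0.06  0.29]
6 [-26.8  -1.7 -12.1] [-0.21 -0.74  0.24] 45.9 [ 0.51 -0.01  0.28]
7 [-30.3  -2.7 -15.3] [-0.24 -0.86  0.26] 53.6 [0.51 0.04 0.28]
8 [-33.4  -3.8 -18.8] [-0.27 -0.99  0.29] 61.2 [0.5  0.09 0.27]
9 [-36.2  -5.1 -22.5] [-0.29 -1.12  0.31] 68.8 [0.48 0.13 0.26]
10 [-38.5  -6.5 -26.4] [-0.32 -1.25  0.34] 76.4 [0.47 0.18 0.26]
11 [-40.5  -8.  -30.4] [-0.34 -1.38  0.35] 83.9 [0.45 0.22 0.25]
12 [-42.   -9.6 -34.5] [-0.37 -1.51  0.36] 91.5 [0.42 0.26 0.25]
```

Request:
carry_out(moves=[[0,-5,0.3,-1,-0.04,-0.12,0.05],[0.3,-9.8,0.3,-2.5,-0.07,-0.24,0.09],[0.7,-14.4,0.1,-4.3,-0.11,-0.36,0.13],[0.7,-18.8,-0.3,-6.6,-0.14,-0.49,0.17],[0.7,-23,-0.9,-9.2,-0.18,-0.61,0.2],[0.7,-26.8,-1.7,-12.1,-0.21,-0.74,0.24],[0.7,-30.3,-2.7,-15.3,-0.24,-0.86,0.26],[0.7,-33.4,-3.8,-18.8,-0.27,-0.99,0.29],[0.7,-36.2,-5.1,-22.5,-0.29,-1.12,0.31],[0.7,-38.5,-6.5,-26.4,-0.32,-1.25,0.34],[0.7,-40.5,-8,-30.4,-0.34,-1.38,0.35],[0.7,-42,-9.6,-34.5,-0.37,-1.51,0.36],[0.7,-42,-9.6,-34.5,-0.37,-1.51,0.365],[0.7,-42,-9.6,-34.5,-0.37,-1.51,0.365],[0.7,-42,-9.6,-34.5,-0.37,-1.51,0.365]])

```text
time: 24.25
position: [0.4223, 0.2569, 0.2492]
tool_rot: [0.666, -0.243, 0.242, -0.663]
ft_force: [0.3, -0.8, -0.0]
grip_width: 0.0606
```

```bash
python3 - <<'E'
from push import *
o=robot.get_obs();T=tool(o);print(o['time'],o['q'].round(3),T.round(4),o['grip_width'])
im=robot.camera('wrist');cv2.imwrite('pics/w13.png',im[:,:,::-1]);np.save('T13.npy',T)
im=robot.camera('top');crop(im,290,140,400,250,6,'pics/t13.png')
im=robot.camera('scene');crop(im,290,100,420,220,5,'pics/s13.png')
E
```

```text
24.25 [ 0.322  0.352  1.749 -0.004  1.044  1.023] [[ 0.765  -0.0019  0.644   0.4223]
 [-0.644  -0.0039  0.765   0.2569]
 [ 0.0011 -1.     -0.0042  0.2492]
 [ 0.      0.      0.      1.    ]] 0.06061527293174728
```

View pics/w13.png

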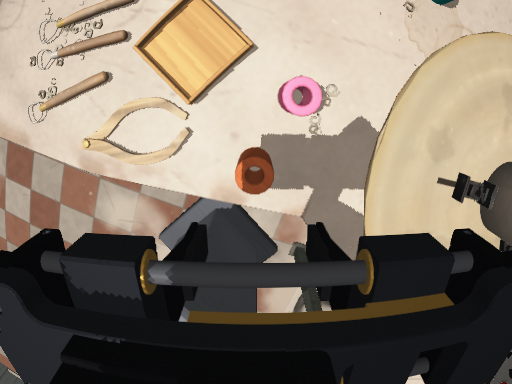

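View pics/t13.png

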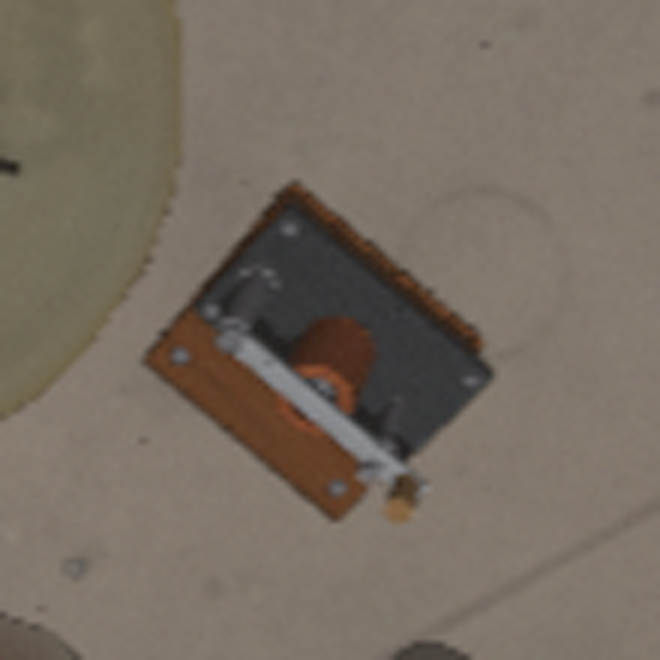

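View pics/s13.png

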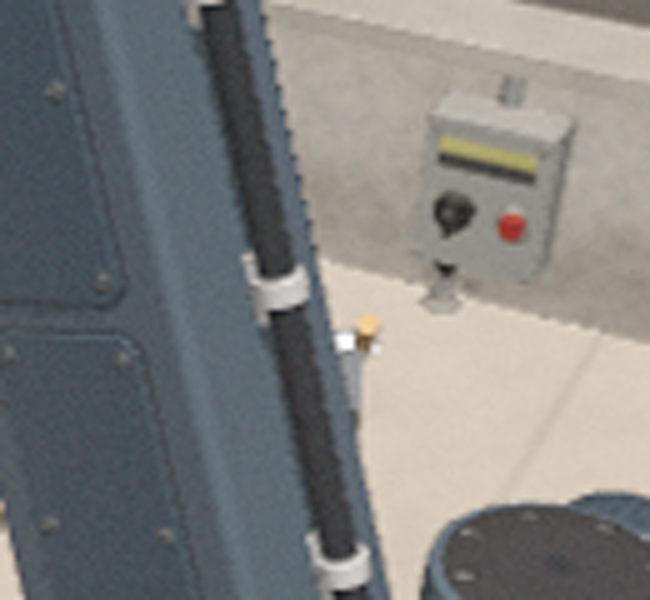

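```bash
python3 - <<'E'
from push import *
T=np.load('T13.npy')
im=cv2.imread('pics/w13.png')[:,:,::-1]; crop(im,120,0,320,210,3.5,'pics/w13c.png')
E
```

```text
(no output)
```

View pics/w13c.png

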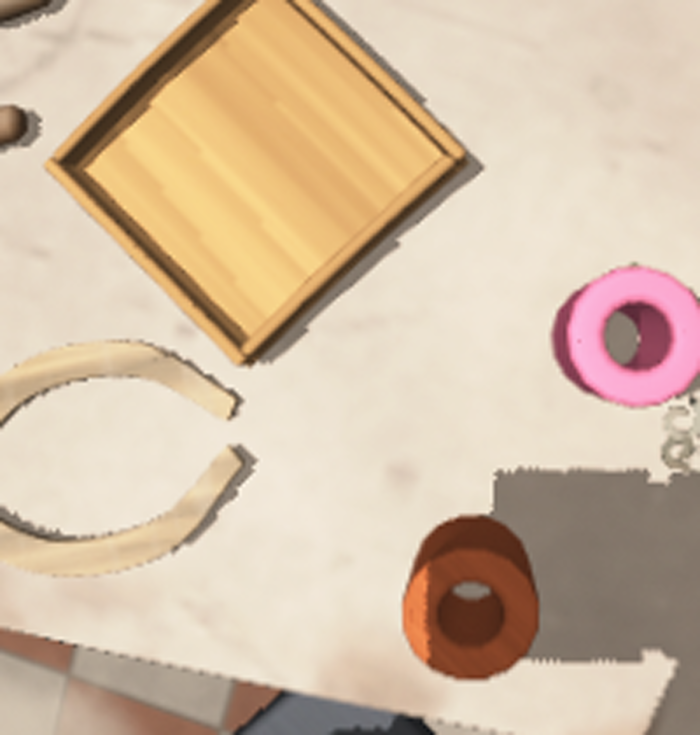

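```bash
python3 - <<'E'
from push import *
T=np.load('T13.npy');k=3.5
f=lambda x,y:(120+(x+.5)/k-.5,(y+.5)/k-.5)
P=plane('wrist',f(471,612),.07,T)[0];print('B',P.round(4),'tool cm',(100*(P-T[:3,3])@T[:3,:3]).round(2))
L,Rr,Bt=[plane('wrist',f(*p),.022,T)[0] for p in [(50,163),(465,155),(245,362)]]
print(L.round(3),Rr.round(3),Bt.round(3),'c',((L+Rr)/2).round(4),np.linalg.norm(L-Bt),np.linalg.norm(Rr-Bt))
print('top tray',plane('top',(142,212),.022).round(4))
E
```

```text
B [0.4204 0.2592 0.07  ] tool cm [-0.31 17.92  0.14]
[0.406 0.479 0.022] [0.516 0.376 0.022] [0.411 0.371 0.022] c [0.4606 0.4272 0.022 ] 0.10785609697938289 0.10526225155363945
top tray [[0.4679 0.4237 0.022 ]]
```

Request:
carry_out(moves=[[0.7,-0.2,4,0.1,0,0,0],[0.7,-0.2,8,0.1,0,0,0],[0.7,-0.2,12,0.1,0,0,0],[0.7,-0.2,15,0.1,0,0,0],[0.7,-0.2,17,0.1,0,0,0],[0.7,-0.2,18.4,0.1,0,0,0],[0.7,-0.2,18.4,0.1,0,0,0],[0.3,-0.2,18.4,0.1,0,0,0],[0.3,-0.2,18.4,0.1,0,0,0],[0.3,-0.2,18.4,0.1,0,0,0],[0.3,-0.2,18.4,0.1,0,0,0],[0.3,-0.2,18.4,0.1,0,0,0]], force=15)

```text
time: 25.6
position: [0.4217, 0.2593, 0.0672]
tool_rot: [0.665, -0.241, 0.243, -0.664]
ft_force: [-0.1, -0.3, 6.9]
grip_width: 0.0441
```

Request:
carry_out(moves=[[0.3,0,-2,0,0,0,0],[0.3,0,-6,0,0,0,0],[0.3,0,-10,0,0,0,0],[0.3,0,-10,0,0,0,0],[0.3,0,-10,0,0,0,0]])

```text
time: 26.1
position: [0.4212, 0.2596, 0.167]
tool_rot: [0.665, -0.241, 0.243, -0.664]
ft_force: [0.4, -0.3, -2.1]
grip_width: 0.0441
```

```bash
python3 - <<'E'
from push import *
o=robot.get_obs();T=tool(o);print(o['time'],T.round(4),o['grip_width'],o['ft_force'])
print(delta(T,T[:3,:3],[.464,.4255,.0647+.005]))
E
```

```text
26.1 [[ 7.660e-01  1.500e-03  6.429e-01  4.212e-01]
 [-6.429e-01 -2.300e-03  7.660e-01  2.596e-01]
 [ 2.600e-03 -1.000e+00 -8.000e-04  1.670e-01]
 [ 0.000e+00  0.000e+00  0.000e+00  1.000e+00]] 0.044100515994713485 [ 0.3921286  -0.34053118 -2.10051388]
(array([-7.42,  9.7 , 15.47]), array([0., 0., 0.]), np.float64(0.0))
```

Request:
carry_out(moves=[[0.3,-1.5,0,3.5,0,0,0],[0.3,-3.5,0,7.5,0,0,0],[0.3,-5.5,0,11.5,0,0,0],[0.3,-7,0,14.5,0,0,0],[0.3,-7.4,2,15.5,0,0,0],[0.3,-7.4,5,15.5,0,0,0],[0.3,-7.4,7,15.5,0,0,0],[0.3,-7.4,8.2,15.5,0,0,0],[0.3,-7.4,8.8,15.5,0,0,0],[0.3,-7.4,9.2,15.5,0,0,0],[0.3,-7.4,9.4,15.5,0,0,0],[0.3,-7.4,9.4,15.5,0,0,0]])

```text
time: 27.3
position: [0.4647, 0.4257, 0.0727]
tool_rot: [0.665, -0.241, 0.243, -0.664]
ft_force: [0.2, 0.4, -1.2]
grip_width: 0.0435
```

```bash
python3 - <<'E'
from push import *
o=robot.get_obs();T=tool(o);print(o['time'],T[:3,3].round(4),o['grip_width'],o['ft_force'])
im=robot.camera('scene');crop(im,110,190,270,310,5,'pics/s14.png')
im=robot.camera('wrist');cv2.imwrite('pics/w14.png',im[:,:,::-1])
E
```

```text
27.3 [0.4647 0.4257 0.0727] 0.043530850008472725 [ 0.16148375  0.43472981 -1.19546891]
```

View pics/s14.png

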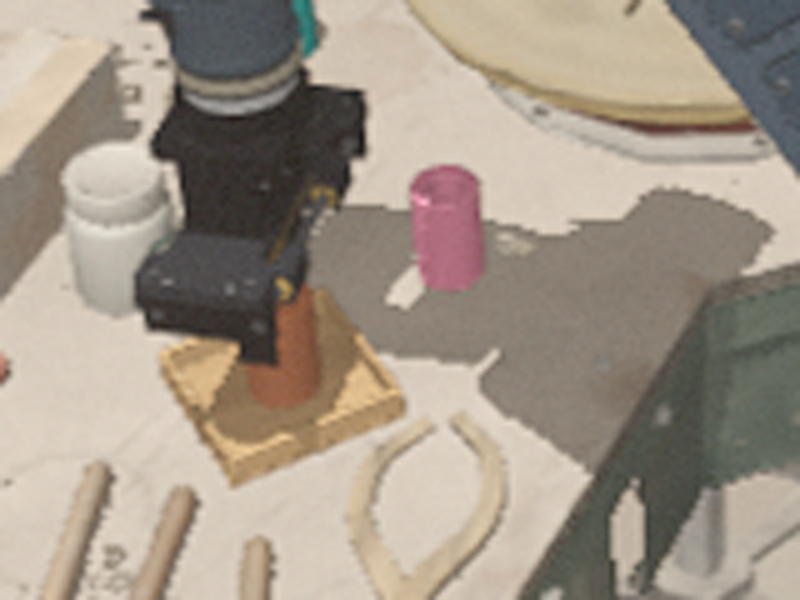

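View pics/w14.png

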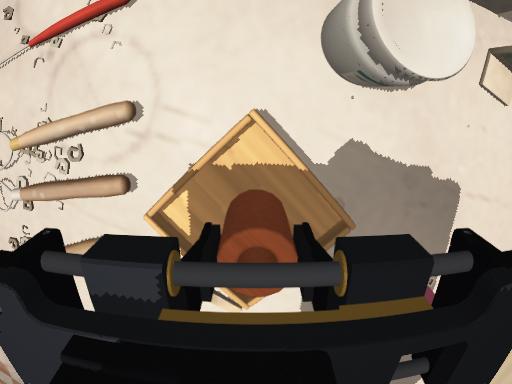

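Request:
carry_out(moves=[[0.3,0,0.1,0,0,0,0],[0.3,0,0.2,0,0,0,0],[0.3,0,0.2,0,0,0,0]])

```text
time: 27.7
position: [0.4647, 0.4261, 0.0721]
tool_rot: [0.665, -0.241, 0.243, -0.664]
ft_force: [-2.5, -0.3, 8.9]
grip_width: 0.0434
```

On the floor of the tray. Release and withdraw straight up.

Request:
carry_out(moves=[[0.45,0,0,0,0,0,0],[0.65,0,0,0,0,0,0],[0.65,0,0,0,0,0,0],[0.65,0,0,0,0,0,0],[0.65,0,-1.5,0,0,0,0],[0.65,0,-4,0,0,0,0],[0.65,0,-8,0,0,0,0],[0.65,0,-12,0,0,0,0],[0.65,0,-16,0,0,0,0],[0.65,0,-19,0,0,0,0],[0.65,0,-19,0,0,0,0],[0.65,0,-19,0,0,0,0]])

```text
time: 28.9
position: [0.4642, 0.426, 0.2612]
tool_rot: [0.665, -0.241, 0.243, -0.664]
ft_force: [-1.3, -0.8, -0.8]
grip_width: 0.0563
```

```bash
python3 - <<'E'
from push import *
o=robot.get_obs();T=tool(o);print(o['time'],T[:3,3].round(4),o['grip_width'],o['ft_force'])
im=robot.camera('scene');cv2.imwrite('pics/s15.png',im[:,:,::-1])
im=robot.camera('wrist');cv2.imwrite('pics/w15.png',im[:,:,::-1])
im=robot.camera('top');crop(im,60,90,390,260,2.4,'pics/t15.png');crop(im,305,150,385,240,7,'pics/t15c.png')
E
```

```text
28.9 [0.4642 0.426  0.2612] 0.05631641513721757 [-1.26655377 -0.78970998 -0.8047374 ]
```

View pics/w15.png

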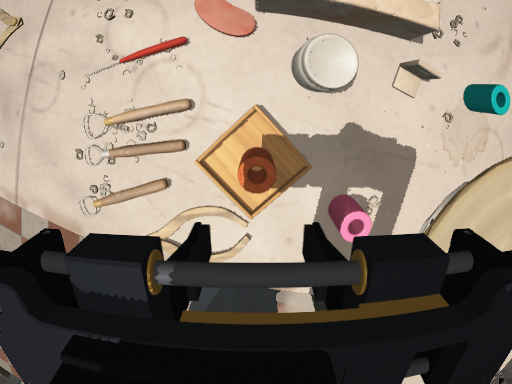

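View pics/t15.png

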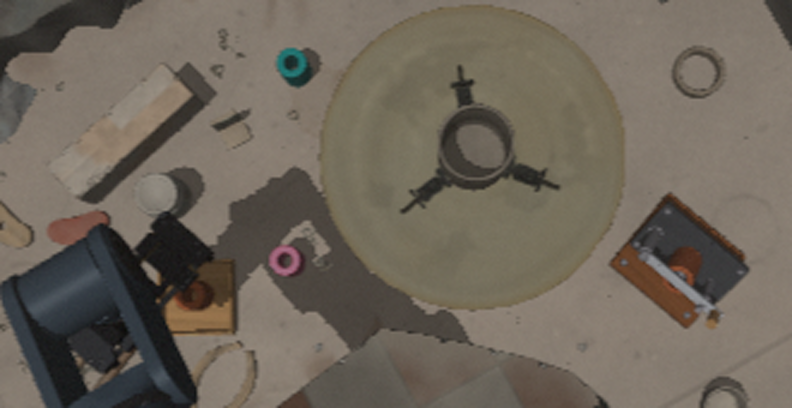

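View pics/t15c.png

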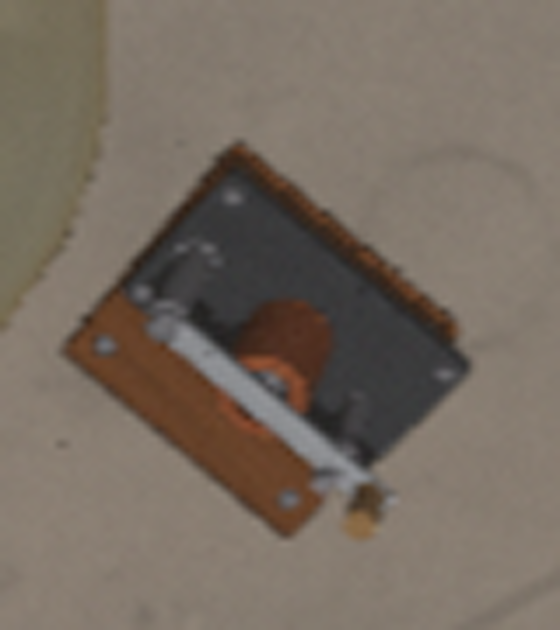

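View pics/s15.png

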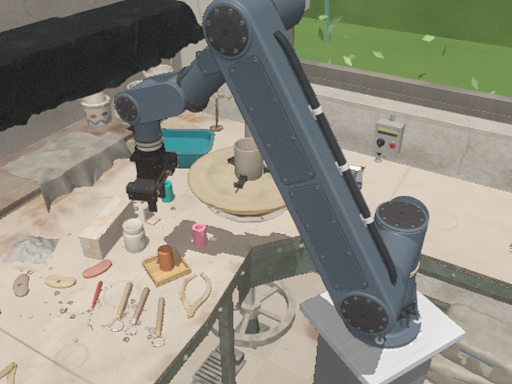

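```bash
python3 -c "
from rig import robot
print(robot.get_obs()['joint_velocities'].round(3)); print(robot.hand_in())"
```

```text
[-0.     0.009 -0.002 -0.002 -0.002  0.001]
the job is handed in; nothing more can be done
None
```

The job is handed in at about 29 s of the 72 s allowed. The fitting sleeve is home on the pin under the shut keeper, and the other sleeve stands upright in the reject tray.

- **Fitting sleeve:** The far terracotta sleeve showed a bore of about 28 mm in the wrist picture. It slid down the gauge pin with no resistance until it met the plate at about 8 N.
- **Keeper:** I pushed the knob round with closed fingers until the bar stopped hard at about 9 N. The overhead and scene pictures put the bar across the sleeve in its catch, within about 0.02 rad of shut.
- **Rejected sleeve:** I did not try it on the pin. I judged it by its bore, which measured about 21 mm against the 24 mm pin, and by the other sleeve fitting. The last wrist view shows it upright in the middle of the tray.
- **Bystanders:** The glaze jar, the test tile and the pink and turquoise look-alikes stand where they were in the last pictures. I did not identify the small cup for certain, but nothing outside the task was touched.

**Disagreements:**
- The plate was met about 3 mm earlier than my camera fit predicted. After release, the sleeve's base edge still lined up with the plate in the picture.
- On the first approach to the pin a wrist joint ran onto its range limit. I half-turned the tool clear of the pin and approached again.

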